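# Weigh a grinder flange on the shop balance

### The job

Weigh the grinder flange that lies on the balance: seat a ring weight from the rack (or more than one, if you need) on the peg of the empty pan, choosing it so that the rider can make up the rest, then nudge the rider along the beam until the beam hangs level by itself. The balance is delicate: set things down gently, never lean hard on it, and push the rider softly with a fingertip instead of pinching it. Leave the flange on its pan, weights you do not need lying in the rack, and the other things on the bench alone.

Things in the scene. Friction and masses are not known exactly. Their poses are not given: they have to be found in the camera images.
- balance: bench balance: green base 110 x 260 x 16 mm and two cheeks (36 mm apart inside) up to 120 mm above the bench that carry the pivot. Origin: centre of the underside, on the bench, under the pivot; its z is up, its y axis runs along the beam, from the flange's pan (-y) to the weight pan (+y). The pivot is 105 mm above the origin. The arms are 190 mm each: weight pan centre at y = +190 mm, flange pan centre at y = -190 mm
- beam (a joint): tilt of the beam in rad about the balance's x axis: 0 level, positive when the flange's pan is down and the weight pan up; stops at -0.07 and +0.07. The beam bar is 12 x 12 mm, 300 mm long, centred on the pivot. A weak spring (0.9 N m/rad) and a damper hold it: 1 g of excess at a pan tilts it by about 0.0017 rad, more than about 42 g puts it on its stop; it comes to rest in about 2 s. With both pans empty and the rider at 0 it is level
- spigot_foot (a point): centre of the weight pan's upper face at the foot of its upright brass peg (peg 14 mm across, 28 mm high, the top 8 mm conical to a flat tip 6 mm across). The pan is a flat steel disc of 74 mm diameter, 30 mm below the beam's axis; it moves with the beam (about 75 mm above the bench when level). z along the peg. The pan's hanger, 12 mm thick, stands 45 mm nearer to the pivot and the beam's bar is above it, so grip the rings across the beam when setting them on
- part_pan (a point): centre of the flange pan's floor (round pan, 80 mm, rim 5 mm high) at the other end of the beam
- flange: dark steel grinder flange, 70 mm across, 30 mm high, with a 38 mm hub, lying in the flange pan. Its mass is not known: somewhere from 235 to 515 g. Origin: centre of its underside
- rider (a joint): place of the brass rider on the beam in m: 0 at its inner stop (rider centre 30 mm from the pivot), 0.08 at its outer stop (110 mm from the pivot, towards the weight pan). It weighs 340 g; each mm outwards from 0 counts as 1.79 g more in the weight pan (143 g at 0.08). Slides with a friction of about 3.5 N and stays where it is left. Block 36 mm across the beam, 30 mm along it, 34 mm high, centred on the beam
- rider_post (a point): top of the red upright post on the rider, to push it by: 16 mm across the beam, 12 mm along it, 46 mm high above the brass block; this point is 63 mm above the beam's axis, on the post's centre line
- rack: wooden weight rack 250 x 75 x 16 mm with three pegs at x = -80, 0 and +80 mm on its centre line. Origin: centre of its underside on the bench, z up
- w200: ring weight of 200 g, yellow: 52 mm outside diameter, 14 mm thick, bore 17 mm right through. Lies flat over a short peg of the rack (pegs 12 mm across, 7 mm high), in any of the three places. Origin: centre of its underside, z up
- w300: ring weight of 300 g, blue: 52 mm outside diameter, 20 mm thick, bore 17 mm right through. Lies flat over a short peg of the rack (pegs 12 mm across, 7 mm high), in any of the three places. Origin: centre of its underside, z up
- w400: ring weight of 400 g, red: 52 mm outside diameter, 27 mm thick, bore 17 mm right through. Lies flat over a short peg of the rack (pegs 12 mm across, 7 mm high), in any of the three places. Origin: centre of its underside, z up
- whetstone: bystander: grey sharpening stone 70 x 140 x 25 mm, origin centre of its underside
- screwdriver: bystander: screwdriver lying on the bench, along its x axis
- jar: bystander: small amber glass jar with a black cap, 60 mm across, 85 mm high, origin centre of its underside
Mind the look-alikes: they are no part of the job. Several things have the shape of the flange; the one meant has the colours described above.

How it is judged:
By the outcome, as a careful person would: the job done as asked, in the order asked, and still so for the second after the job is handed in, with the robot touching nothing.
It also fails if it takes over 72 s, if anything falls off the work surface, if the arm or the gripper's body presses on something with over 40 N, if the wrist force passes 120 N, or if a joint passes its speed limit or range.

### The arm

A 6-joint arm with a two-finger parallel gripper is mounted at the origin on the work surface. World frame = base frame: x ahead of the robot, y to its left, z up, the work surface at z = 0. Lengths are in m, angles in rad, forces in N, time in s.
With the tool pointing down it reaches from about 0.425 to 0.95 m from the base axis. Payload 3.5 kg.
Tool frame: the origin (TCP) lies between the finger pads; the fingertips stand 17 mm ahead of it and the grasp point (between the pads) lies 2 mm behind it (ctrl.tip_reach is the distance from the TCP to the fingertips, in m); z points along the fingers, y is the direction in which the jaws open and shut (so a half turn about z gives the same grasp; the last joint's range is limited). The gripper opens to 85 mm and grips with 20 to 120 N. Pads are 22 mm wide; open, the fingers measure 114 mm over their backs; the gripper's body (76 mm by 85 mm) begins 54 mm behind the grasp point. The pads swing forward as they close: fully open they stand 13 mm farther back than shut.
Start: joints at [-1.258, 0.286, 1.577, -0, 1.279, -0.15], TCP at [0.301, -0.604, 0.226] pointing down, gripper open.
Joint ranges: [-2.77, 2.77], [-0.9, 2.22], [0.21, 2.48], [-1.53, 4.67], [0.24, 2.81], [-2.84, 2.84]. Speed limits (rad/s): [2.79, 2.79, 3.14, 3.14, 3.14, 3.14].

### API

Orientations are given as a unit quaternion [x, y, z, w].
In Python, from plant import monitor, imaging, workorder, ctrl gives the robot as it stands.
- The arm moves only by the tool send_rows, never from a script. Its argument "rows" is a list of rows, each a list of 4 numbers: the shift along the world's x, y, z normalised to -1 to 1, where 1 is 0.3 m, then the turn about the world's z normalised to -1 to 1, where 1 is 360 degrees. A call has 1 to 20 rows; each row is the pose to reach, as a shift and turn from the pose commanded when the call began, turning the shorter way round; what a row does not reach only later rows make up. A row lasts 1/8 s, in which the tool goes at most 62.5 mm and 10.7 degrees, less where a joint would pass 70% of its speed; a pose out of reach is approached as far as the arm can. A call with a number of a shift or a turn outside -1 to 1 is refused whole. A call with a gripper value outside its range is refused whole. "jaw" is the closure, from 0 (fully open) to 1 (shut), set as the call begins (left out, the last holds). The fingers move at their own pace and stop on an object; "newtons" is the grip in N (left out, the last holds). Time passes only in rows, so rows that repeat a pose let the fingers close. It gives the time, the measured TCP pose, the force and the opening at its end, in the units of the state.
- monitor.get_state(): the state, without advancing time (a new reading comes with each control period).
- imaging.read_camera(name): name is "scene" or "top"; returns the picture (480x640x3 uint8, red, green, blue); there is no depth.
- imaging.calibration(name): a dict with "intrinsics" (3x3 intrinsics, pixels), "dist_coeffs" ([k1, k2, p1, p2, k3] as OpenCV has them; the pictures are not rectified), "cam_to_world" (4x4, takes a point from camera to world coordinates). Camera axes: x right, y up, looking along -z (the intrinsics and any distortion apply to the point x, -y, -z); pixel columns grow to the right and rows downward; lengths in m; the calibration is good to about 2 mm. A picture is of the moment at which its call begins. calibration takes no time and is no camera call.
- workorder.sign_off(): hands the job in, once; it reports no verdict.
The state is a dict: "time": time; "qpos": joint angles; "dq": joint speeds; "joint_efforts": joint torques, N m; "eef_pos": TCP position; "tcp_rot": TCP orientation; "contact_force": force on the tool from outside, world axes, zero at the start; "wrist_torque": the same for the moment, N m; "opening": opening from 0.0 (shut) to 1.0 (fully open).
Only numpy, scipy, OpenCV 4.12 (cv2) and the standard library are available. Lean on these libraries where they do the work, as an engineer would, in place of code of your own. Each camera call takes 0.05 s, during which the arm holds its last target.

## Working session

There is one attempt and no reset: what is moved stays moved. The work goes in short steps, Python scripts to look and compute and a tool call to move; the robot and the scene stay as the last step left them, time stands still between calls to the robot, and variables do not carry over. Pictures are saved under pics/ and viewed, and the job is handed in when it is done.

Besides the shell and the picture viewer there is one more tool, called after "Request:" as name([rows], argument=value, ...), one row to a line, values as JSON. send_rows: Moves the arm, as the interface text tells. Scaled input: -1 to 1 covers 0.3 m each way for a shift and 360 degrees each way for a turn. Its arguments: {"type":"object","properties":{"rows":{"type":"array"},"jaw":{"type":"number"},"newtons":{"type":"number"}},"required":["rows"]}

```bash
ls; mkdir -p pics; cat > h.py <<'E'
import numpy as np, cv2
from plant import monitor, imaging, workorder, ctrl
def cal(n):
    c=imaging.calibration(n); return np.array(c["intrinsics"]),np.array(c["dist_coeffs"]),np.array(c["cam_to_world"])
def ray(n,uv):
    K,D,T=cal(n); p=cv2.undistortPoints(np.array(uv,float).reshape(-1,1,2),K,D).reshape(-1,2)
    d=np.c_[p[:,0],-p[:,1],-np.ones(len(p))]@T[:3,:3].T
    return T[:3,3],d
def onz(n,uv,z):
    o,d=ray(n,uv); return o+d*((z-o[2])/d[:,2])[:,None]
def proj(n,P):
    K,D,T=cal(n); q=(np.atleast_2d(P)-T[:3,3])@T[:3,:3]; q=q*[1,-1,-1]
    return cv2.projectPoints(q,np.zeros(3),np.zeros(3),K,D)[0].reshape(-1,2)
def snap(n,f):
    im=imaging.read_camera(n); cv2.imwrite('pics/'+f+'.png',im[:,:,::-1]); return im
E
python3 - <<'E'
from h import *
for n in("scene","top"):
    snap(n,n+'0'); print(cal(n)[2].round(3).tolist(),cal(n)[0].tolist())
print(monitor.get_state(), ctrl.tip_reach)
E
```

```text
pics
[[-0.495, -0.734, 0.465, 1.033], [0.869, -0.412, 0.273, 0.273], [-0.009, 0.539, 0.842, 0.939], [0.0, 0.0, 0.0, 1.0]] [[438.00160811745246, 0.0, 325.01782541012443], [0.0, 438.00160811745246, 240.89424138009576], [0.0, 0.0, 1.0]]
[[-0.175, 0.963, -0.207, 0.393], [-0.985, -0.172, 0.032, 0.005], [-0.005, 0.209, 0.978, 0.935], [0.0, 0.0, 0.0, 1.0]] [[476.9522126085718, 0.0, 320.07966541429846], [0.0, 476.9522126085718, 240.0795466207598], [0.0, 0.0, 1.0]]
{'time': 0.1, 'qpos': array([-1.25799156e+00,  2.87094864e-01,  1.57804898e+00,  9.51468355e-07,
        1.27860460e+00, -1.50008518e-01]), 'dq': array([-7.17861232e-04, -4.31596435e-03, -2.89800916e-03,  5.22218826e-05,
        5.69133123e-04, -6.20336053e-04]), 'joint_efforts': array([ 3.75374066e-04, -4.07297230e+01, -2.93699938e+01, -1.28555530e-04,
        3.42167405e-03, -7.09174159e-06]), 'eef_pos': array([ 0.3011957 , -0.60338806,  0.2243637 ]), 'tcp_rot': array([ 9.73344215e-01,  2.29346630e-01, -8.71880887e-05, -1.07436592e-03]), 'contact_force': array([ 0.58992415, -0.78286871, -0.08335564]), 'wrist_torque': array([ 0.00530085,  0.01030156, -0.03548688]), 'opening': 1.000628416877115} 0.017
```

View pics/scene0.png

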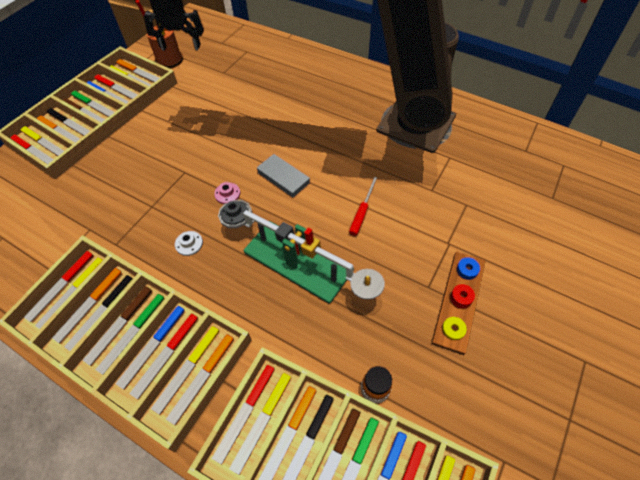

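View pics/top0.png

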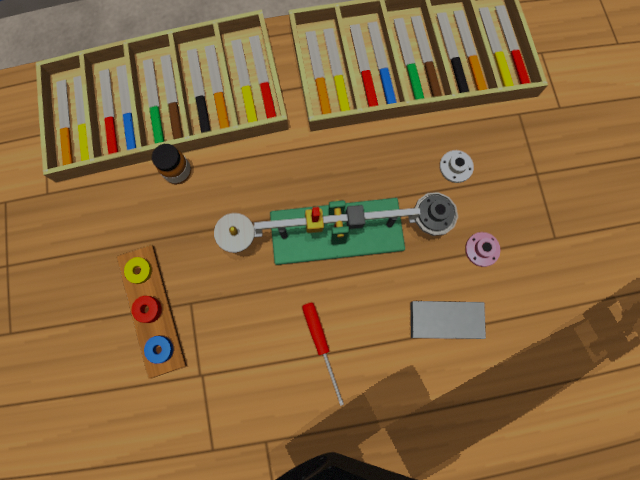

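Candidates for the flange: dark grey in the pan at scene (234,212) / top (437,212); pink at scene (227,192) / top (484,249); white at scene (188,243) / top (457,166). By the description it is the dark one in the pan. Next I take a close crop and measure.

```bash
python3 - <<'E'
from h import *
s=cv2.imread('pics/scene0.png'); t=cv2.imread('pics/top0.png')
a=cv2.resize(s[165:315,175:395],None,fx=3.4,fy=3.4,interpolation=2)[:510,:748]
cv2.imwrite('pics/cs.png',a)
cv2.imwrite('pics/ct.png',cv2.resize(t[150:290,200:500],None,fx=2.66,fy=2.66,interpolation=2))
hues={'blue':((100,150,80),(125,255,255),.016+.020),'yellow':((26,180,120),(34,255,255),.016+.014),'red':((0,200,100),(4,255,255),.016+.027)}
for n,im,box in(("top",t,(100,230,200,390)),("scene",s,(430,240,490,350))):
    hsv=cv2.cvtColor(im,cv2.COLOR_BGR2HSV); m0=np.zeros(im.shape[:2],np.uint8); m0[box[1]:box[3],box[0]:box[2]]=255
    for c,(lo,hi,z) in hues.items():
        m=cv2.inRange(hsv,lo,hi)&m0
        cs,_=cv2.findContours(m,cv2.RETR_EXTERNAL,cv2.CHAIN_APPROX_NONE)
        k=max(cs,key=cv2.contourArea); e=cv2.fitEllipse(k)
        # bore
        print(n,c,cv2.contourArea(k),np.round(e[0],1),np.round(e[1],1),onz(n,[e[0]],z).round(4))
    g=cv2.inRange(hsv,(60,100,30),(85,255,200)); 
    cs,_=cv2.findContours(g,cv2.RETR_EXTERNAL,cv2.CHAIN_APPROX_NONE); 
    k=max((c for c in cs if cv2.boundingRect(c)[1]>180),key=cv2.contourArea); r=cv2.boxPoints(cv2.minAreaRect(k)); print(n,'base',r.round(1).tolist(),onz(n,r,.016).round(4).tolist())
E
```

```text
top blue 532.0 [157.2 349.2] [25.3 26.8] [[0.4311 0.3125 0.036 ]]
top yellow 481.0 [136.3 269.7] [23.9 25.8] [[0.5893 0.3387 0.03  ]]
top red 507.0 [144.5 308.8] [24.6 26.3] [[0.5092 0.3258 0.043 ]]
top base [[270.8999938964844, 228.89999389648438], [400.6000061035156, 214.6999969482422], [404.5, 250.10000610351562], [274.79998779296875, 264.3999938964844]] [[0.6268, 0.0675, 0.016], [0.6101, -0.1918, 0.016], [0.5381, -0.1842, 0.016], [0.5551, 0.0709, 0.016]]
scene blue 287.5 [468.4 267. ] [17.6 20.9] [[0.4318 0.3122 0.036 ]]
scene yellow 371.0 [454.2 327.5] [20.4 23.3] [[0.5884 0.3375 0.03  ]]
scene red 330.0 [463.1 294.4] [18.9 22.5] [[0.5102 0.3256 0.043 ]]
scene base [[242.89999389648438, 251.8000030517578], [262.1000061035156, 219.39999389648438], [350.0, 271.5], [330.8999938964844, 303.8999938964844]] [[0.6505, -0.1881, 0.016], [0.5456, -0.2017, 0.016], [0.5696, 0.0686, 0.016], [0.6659, 0.0698, 0.016]]
```

View pics/cs.png

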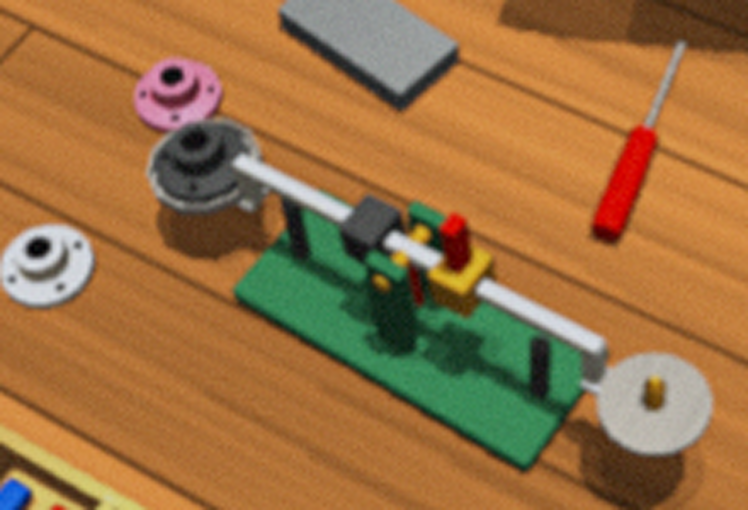

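View pics/ct.png

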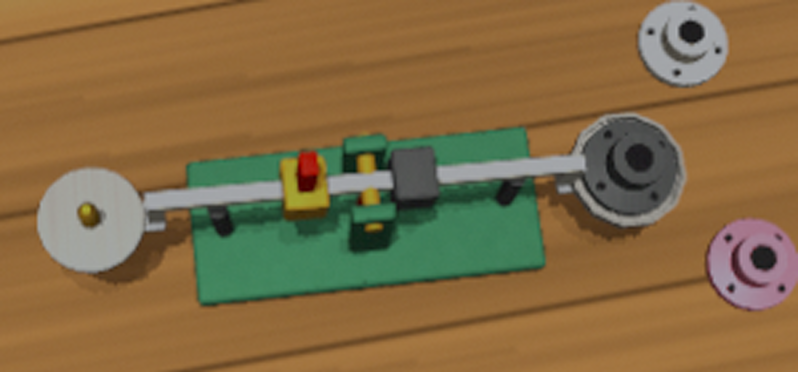

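The crops confirm the dark flange in the pan, with its pan down and the weight pan up. Now I locate the peg, pan and post precisely.

```bash
cat >> h.py <<'E'
def tri(ps,pt):
    (o1,d1),(o2,d2)=ray("scene",[ps]),ray("top",[pt]); d1=d1[0];d2=d2[0]
    A=np.c_[d1,-d2]; k=np.linalg.lstsq(A,o2-o1,rcond=None)[0]
    a=o1+k[0]*d1;b=o2+k[1]*d2; return ((a+b)/2).round(4), np.linalg.norm(a-b).round(4)
def pk(im,hl,hh,box):
    hsv=cv2.cvtColor(im,cv2.COLOR_BGR2HSV); m0=np.zeros(im.shape[:2],np.uint8); m0[box[1]:box[3],box[0]:box[2]]=255
    m=cv2.inRange(hsv,hl,hh)&m0; cs,_=cv2.findContours(m,cv2.RETR_EXTERNAL,cv2.CHAIN_APPROX_NONE)
    return max(cs,key=cv2.contourArea)
E
python3 - <<'E'
from h import *
s=cv2.imread('pics/scene0.png'); t=cv2.imread('pics/top0.png')
for n,im,b in(('scene',s,(340,260,395,320)),('top',t,(205,205,262,260))):
    k=pk(im,(0,0,110),(180,60,255),b); e=cv2.fitEllipse(cv2.convexHull(k)); print(n,'pan',e, onz(n,[e[0]],.0883).round(4))
# world prediction of center heights
A=cv2.resize(s[260:312,335:395],None,fx=8,fy=8,interpolation=0); B=cv2.resize(t[205:262,205:262],None,fx=7,fy=7,interpolation=0)
h=min(A.shape[0],B.shape[0]); cv2.imwrite('pics/peg.png',np.hstack([A[:h,:400],B[:h]]))
A=cv2.resize(s[220:265,275:335],None,fx=6,fy=6,interpolation=0); B=cv2.resize(t[195:240,295:375],None,fx=5,fy=5,interpolation=0)
h=min(A.shape[0],B.shape[0]); cv2.imwrite('pics/rid.png',np.hstack([A[:h],B[:h]]))
E
```

```text
scene pan ((364.97015380859375, 283.05108642578125), (29.040428161621094, 38.509918212890625), 100.96373748779297) [[0.6152 0.1262 0.0883]]
top pan ((237.22874450683594, 231.76943969726562), (38.71293258666992, 49.50045394897461), 78.7972183227539) [[0.6139 0.1243 0.0883]]
```

View pics/peg.png

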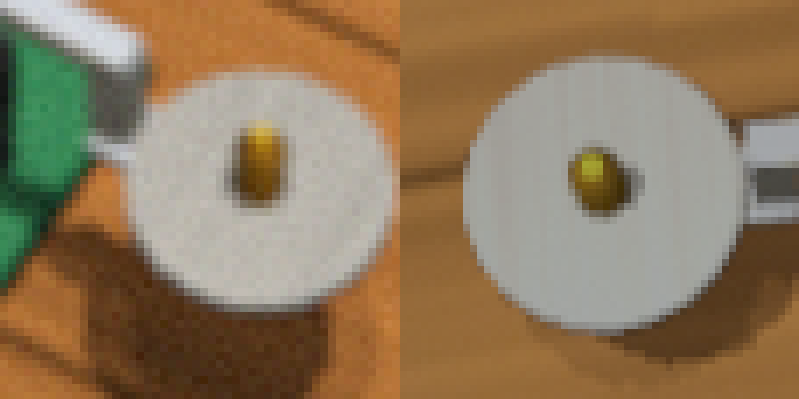

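View pics/rid.png

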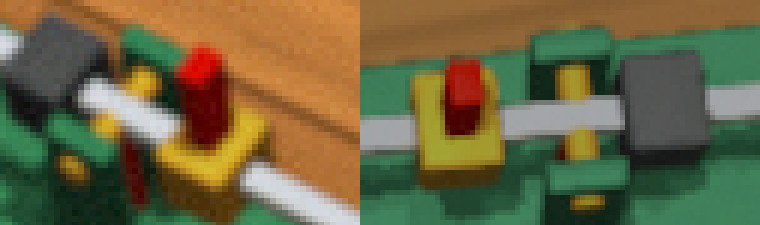

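```bash
python3 - <<'E'
from h import *
t=cv2.imread('pics/top0.png')
print('peg',tri((367.4,275.8),(231.9,227.8)))
print('pan',tri((367,283.2),(233.6,232.4)), onz('top',[(233.6,232.4)],.0883), onz('scene',[(367,283.2)],.0883))
print('post',tri((307.8,230),(315.1,209.1)))
k=pk(t,(0,0,0),(180,80,255),(412,190,462,238)); (c,r)=cv2.minEnclosingCircle(k); print('flange pan',c,r,onz('top',[c],.067))
# base corners from ct crop by hand
b=np.array([(187,163),(527,128),(544,266),(202,304)])/2.66+[200,150]-.5
print(onz('top',b,.016).round(4).tolist())
E
```

```text
peg (array([0.6139, 0.1283, 0.1215]), np.float64(0.0008))
pan (array([0.6138, 0.1306, 0.0893]), np.float64(0.0005)) [[0.61393942 0.13100835 0.0883    ]] [[0.61337187 0.13024785 0.0883    ]]
post (array([ 0.6061, -0.0201,  0.1766]), np.float64(0.0007))
flange pan (434.0150451660156, 214.54408264160156) 23.243408203125 [[ 0.58716393 -0.24361547  0.067     ]]
[[0.6639, 0.064, 0.016], [0.6458, -0.1935, 0.016], [0.5396, -0.1836, 0.016], [0.556, 0.0696, 0.016]]
```

Measured: blue ring at (0.4315, 0.3123), weight pan centre at (0.6138, 0.129) when level, and beam direction about 4° off world y. The rider sits near 0.015. I'll try the 300 g ring first, since it splits the range, and go to it by a path clear of the base.

Request:
send_rows([
  [0.66, 1, 0.1, -0.048],
  [0.66, 1, 0.1, -0.048],
  [0.66, 1, 0.1, -0.048],
  [0.66, 1, 0.1, -0.048],
  [0.66, 1, 0.1, -0.048],
  [0.66, 1, 0.1, -0.048],
  [0.66, 1, 0.1, -0.048],
], jaw=0, newtons=40)

```text
time: 0.98
eef_pos: [0.5008, -0.3011, 0.2557]
tcp_rot: [0.997, 0.083, 0.0, -0.0]
contact_force: [0.1, -1.1, 0.2]
opening: 1.003
```

Request:
send_rows([
  [0, 1, 0, 0],
  [0, 1, 0, 0],
  [0, 1, 0, 0],
  [0, 1, 0, 0],
  [0, 1, 0, 0],
  [0, 1, 0, 0],
])

```text
time: 1.72
eef_pos: [0.4988, -0.0021, 0.2552]
tcp_rot: [0.997, 0.083, -0.0, -0.0]
contact_force: [0.5, -0.1, 0.7]
opening: 0.998
```

Request:
send_rows([
  [-0.1, 1, -0.1, 0],
  [-0.1, 1, -0.1, 0],
  [-0.1, 1, -0.1, 0],
  [-0.1, 1, -0.1, 0],
  [-0.1, 1, -0.1, 0],
  [-0.1, 1, -0.1, 0],
  [-0.1, 1, -0.1, 0],
])

```text
time: 2.6
eef_pos: [0.4701, 0.2946, 0.2251]
tcp_rot: [0.997, 0.08, -0.0, 0.001]
contact_force: [0.6, -1.4, -1.0]
opening: 1.001
```

Request:
send_rows([
  [-0.128, 0.055, -0.2, 0],
  [-0.128, 0.055, -0.45, 0],
  [-0.128, 0.055, -0.45, 0],
  [-0.128, 0.055, -0.45, 0],
  [-0.128, 0.055, -0.45, 0],
])

```text
time: 3.22
eef_pos: [0.4329, 0.312, 0.0924]
tcp_rot: [0.997, 0.08, 0.001, -0.0]
contact_force: [-0.2, 0.1, 0.3]
opening: 0.999
```

```bash
python3 - <<'E'
from h import *
s=snap('scene','s1');t=snap('top','t1'); 
cv2.imwrite('pics/c1.png',np.hstack([cv2.resize(i,(400,400),interpolation=2)[:,:,::-1] for i in (s[200:330,400:530],t[270:400,90:220])]))
print(monitor.get_state()['eef_pos'])
E
```

```text
[0.43292347 0.31256685 0.09285502]
```

View pics/c1.png

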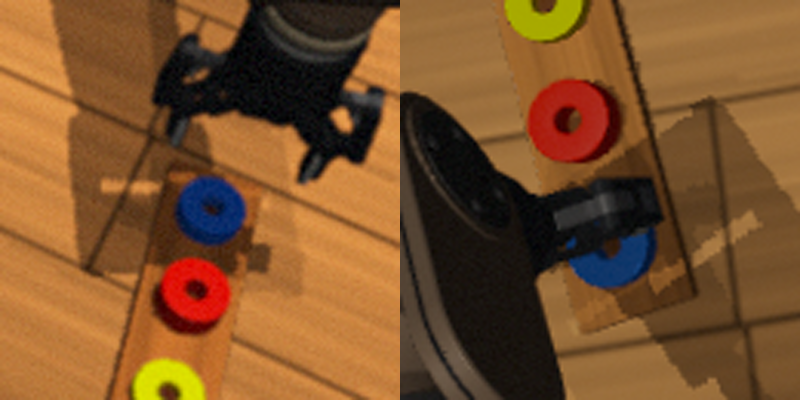

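Request:
send_rows([
  [-0.005, 0, -0.1, 0],
  [-0.005, 0, -0.185, 0],
  [-0.005, 0, -0.185, 0],
  [-0.005, 0, -0.185, 0],
])

```text
time: 3.82
eef_pos: [0.4308, 0.313, 0.0368]
tcp_rot: [0.997, 0.08, 0.001, -0.001]
contact_force: [-0.3, -0.4, 0.5]
opening: 0.997
```

Request:
send_rows([
  [0, 0, 0, 0],
  [0, 0, 0, 0],
  [0, 0, 0, 0],
  [0, 0, 0, 0],
  [0, 0, 0, 0],
  [0, 0, 0, 0],
  [0, 0, 0, 0],
  [0, 0, 0, 0],
], jaw=1, newtons=40)

```text
time: 4.82
eef_pos: [0.4295, 0.3125, 0.0351]
tcp_rot: [0.997, 0.081, -0.0, 0.0]
contact_force: [0.4, 0.3, 0.0]
opening: -0.006
```

```bash
python3 - <<'E'
from h import *
s=snap('scene','s2');t=snap('top','t2'); 
cv2.imwrite('pics/c2.png',np.hstack([cv2.resize(i,(400,400),interpolation=2)[:,:,::-1] for i in (s[200:330,400:530],t[270:400,90:220])]))
print(monitor.get_state()['eef_pos'])
E
```

```text
[0.42949242 0.31253359 0.03511383]
```

View pics/c2.png

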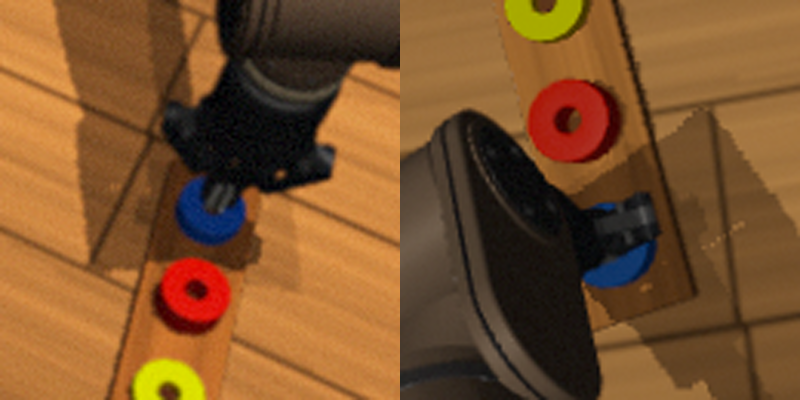

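The jaws shut fully without catching the ring, and the ring looks undisturbed. I'll check where the fingertips really are.

```bash
python3 - <<'E'
from h import *
s=cv2.imread('pics/s2.png');t=cv2.imread('pics/t2.png')
for n,i in(('scene',s),('top',t)):
    print(n,[ (z,proj(n,[[.4295,.3125,z]]).round(1).tolist()) for z in (.018,.035,.05)])
A=cv2.resize(s[240:290,440:490],(400,400),interpolation=0);B=cv2.resize(t[325:375,125:175],(400,400),interpolation=0)
o=np.hstack([A,B]).astype(float)*1.6; cv2.imwrite('pics/c3.png',o.clip(0,255))
E
```

```text
scene [(0.018, [[466.8, 270.0]]), (0.035, [[468.7, 266.5]]), (0.05, [[470.4, 263.4]])]
top [(0.018, [[160.5, 349.9]]), (0.035, [[157.5, 350.0]]), (0.05, [[154.8, 350.2]])][ WARN:0@0.632] global loadsave.cpp:1063 imwrite_ Unsupported depth image for selected encoder is fallbacked to CV_8U.
```

View pics/c3.png

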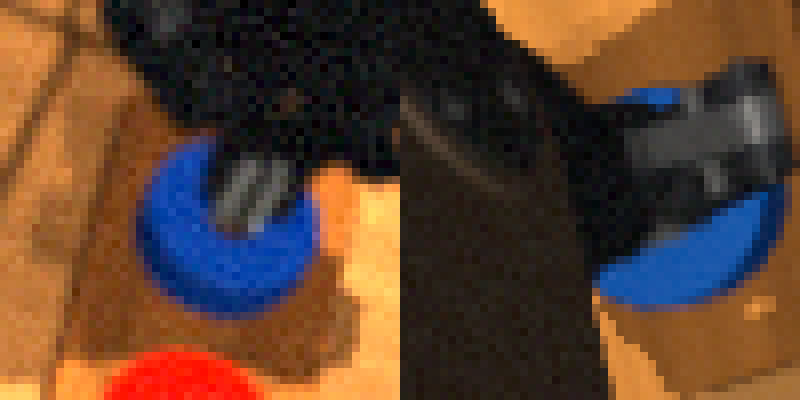

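Request:
send_rows([
  [0, 0, 0.05, 0],
  [0, 0, 0.1, 0],
  [0, 0, 0.1, 0],
  [0, 0, 0.1, 0],
])

```text
time: 5.42
eef_pos: [0.4296, 0.3126, 0.0655]
tcp_rot: [0.997, 0.08, 0.0, -0.0]
contact_force: [-0.4, -0.6, 0.2]
opening: 0.004
```

```bash
python3 - <<'E'
from h import *
s=snap('scene','s4')[:,:,::-1];t=snap('top','t4')[:,:,::-1]; p=monitor.get_state()['eef_pos'];print(p)
for n in('scene','top'):
    print(n,[ (z,proj(n,[[p[0],p[1],p[2]+z]]).round(1).tolist()) for z in (-.017,0,.015)])
A=cv2.resize(s[240:290,440:490],(400,400),interpolation=0);B=cv2.resize(t[325:375,125:175],(400,400),interpolation=0)
o=np.hstack([A,B]).astype(float)*1.6; cv2.imwrite('pics/c4.png',o.clip(0,255).astype(np.uint8))
E
```

```text
[0.42908828 0.31235323 0.06475166]
scene [(-0.017, [[470.2, 263.7]]), (0, [[472.2, 260.1]]), (0.015, [[473.9, 256.8]])]
top [(-0.017, [[155.3, 350.4]]), (0, [[152.1, 350.5]]), (0.015, [[149.2, 350.6]])]
```

View pics/c4.png

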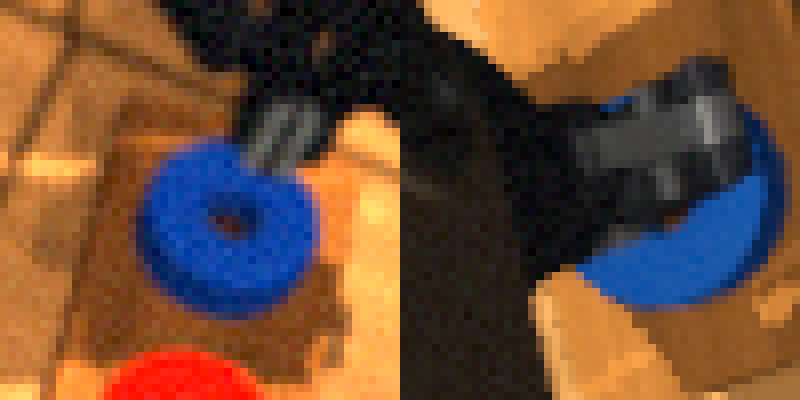

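Request:
send_rows([
  [0, -0.2, 0.2, 0],
  [0.2, -0.4, 0.25, 0],
  [0.2, -0.4, 0.25, 0],
  [0.2, -0.4, 0.25, 0],
  [0.2, -0.4, 0.25, 0],
])

```text
time: 6.15
eef_pos: [0.4886, 0.1926, 0.1391]
tcp_rot: [0.997, 0.08, -0.001, -0.0]
contact_force: [-0.2, 0.1, 0.1]
opening: 0.001
```

```bash
python3 - <<'E'
from h import *
s=snap('scene','s5')[:,:,::-1].copy();t=snap('top','t5')[:,:,::-1].copy(); st=monitor.get_state();p=st['eef_pos'];print(p,st['opening'])
o=[]
for n,im in(('scene',s),('top',t)):
    q=proj(n,[[p[0],p[1],p[2]+z] for z in (-.017,0,.052)]); print(n,q.round(1).tolist())
    c=q[0].round().astype(int); x0,y0=c[0]-40,c[1]-40; print(x0,y0)
    cr=cv2.resize(im[y0:y0+80,x0:x0+80],(400,400),interpolation=0)
    cr=(cr*2.2).clip(0,255).astype(np.uint8)
    for a,b in zip(q,((0,255,0),(255,0,255),(255,255,0))):
        cv2.circle(cr,tuple(((a-[x0,y0]+.5)*5).round().astype(int).tolist()),3,b,1)
    o.append(cr)
cv2.imwrite('pics/c5.png',np.hstack(o))
E
```

```text
[0.48811819 0.19315787 0.1389089 ] 0.0012511295531968509
scene [[419.1, 244.4], [420.4, 240.3], [424.8, 226.7]]
379 204
top [[204.5, 304.9], [202.0, 304.1], [193.8, 301.5]]
164 265
```

View pics/c5.png

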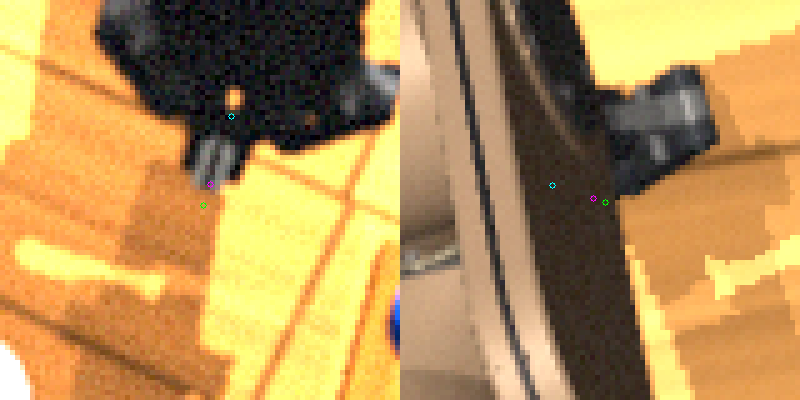

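```bash
python3 - <<'E'
from h import *
p=np.array([.4329,.3125,.0928]); j=np.array([np.cos(np.radians(-80.8)),np.sin(np.radians(-80.8)),0])
for n in('scene','top'):
  for z in(-.017,-.004,0,.01,.02):
    print(n,z,proj(n,[p+[0,0,z],p+j*.045+[0,0,z],p-j*.045+[0,0,z]]).round(1).tolist())
s=cv2.imread('pics/s1.png');t=cv2.imread('pics/t1.png')
o=[]
for n,im,(x0,y0) in(('scene',s,(440,215)),('top',t,(125,310))):
    cr=(cv2.resize(im[y0:y0+70,x0:x0+70],(400,400),interpolation=0)*2.0).clip(0,255).astype(np.uint8)
    for z,c in((-.017,(0,255,0)),(-.004,(0,255,255)),(.01,(255,0,255))):
        for q in proj(n,[p+[0,0,z],p+j*.045+[0,0,z],p-j*.045+[0,0,z]]):
            cv2.circle(cr,tuple(((q-[x0,y0]+.5)*400/70).round().astype(int).tolist()),3,c,1)
    o.append(cr)
cv2.imwrite('pics/c6.png',np.hstack(o))
E
```

```text
scene -0.017 [[473.0, 258.9], [453.7, 253.2], [492.5, 264.8]]
scene -0.004 [[474.5, 256.0], [455.1, 250.2], [494.3, 261.9]]
scene 0 [[475.0, 255.1], [455.5, 249.3], [494.8, 261.0]]
scene 0.01 [[476.3, 252.9], [456.5, 247.0], [496.2, 258.8]]
scene 0.02 [[477.5, 250.5], [457.6, 244.6], [497.7, 256.5]]
top -0.017 [[149.7, 348.5], [173.3, 340.4], [126.2, 356.4]]
top -0.004 [[147.1, 348.6], [171.0, 340.4], [123.3, 356.6]]
top 0 [[146.3, 348.6], [170.3, 340.4], [122.4, 356.7]]
top 0.01 [[144.2, 348.6], [168.5, 340.3], [120.1, 356.8]]
top 0.02 [[142.1, 348.7], [166.7, 340.3], [117.7, 357.0]]
```

View pics/c6.png

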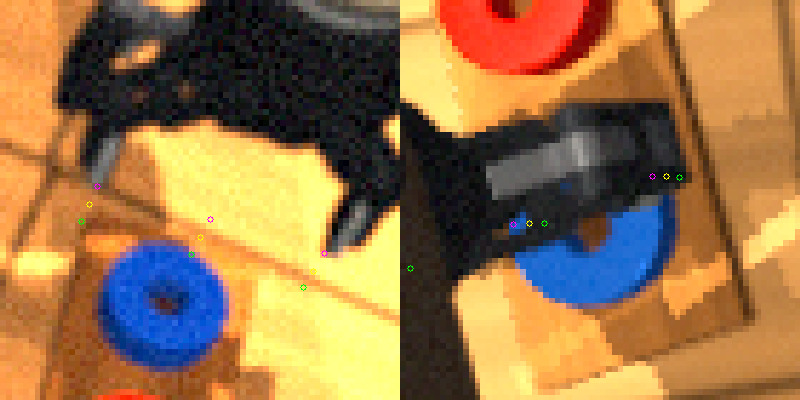

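In the images the fingertips sit about 15 mm higher relative to the reported TCP than stated (open tips about 12 mm above it), which explains the miss. x and y agree. I reopen and go lower, checking the force and the pictures.

Request:
send_rows([
  [-0.1, 0.2, 0, 0],
  [-0.19, 0.395, -0.1, 0],
  [-0.19, 0.395, -0.25, 0],
  [-0.19, 0.395, -0.33, 0],
  [-0.19, 0.395, -0.38, 0],
  [-0.19, 0.395, -0.39, 0],
  [-0.19, 0.395, -0.39, 0],
], jaw=0, newtons=20)

```text
time: 7.12
eef_pos: [0.4331, 0.3113, 0.0239]
tcp_rot: [0.997, 0.08, 0.001, -0.0]
contact_force: [0.2, 0.2, -0.4]
opening: 1.003
```

```bash
python3 - <<'E'
from h import *
s=snap('scene','s7')[:,:,::-1].copy();t=snap('top','t7')[:,:,::-1].copy(); st=monitor.get_state();p=st['eef_pos'];print(p,st['opening'],st['contact_force'])
j=np.array([np.cos(np.radians(-80.8)),np.sin(np.radians(-80.8)),0]);o=[]
for n,im,(x0,y0) in(('scene',s,(435,230)),('top',t,(125,310))):
    cr=(cv2.resize(im[y0:y0+70,x0:x0+70],(400,400),interpolation=0)*1.8).clip(0,255).astype(np.uint8)
    for z,c in((-.017,(0,255,0)),(-.004,(0,255,255)),(.01,(255,0,255))):
        for q in proj(n,[p+[0,0,z],p+j*.045+[0,0,z],p-j*.045+[0,0,z]]):
            cv2.circle(cr,tuple(((q-[x0,y0]+.5)*400/70).round().astype(int).tolist()),3,c,1)
    o.append(cr)
cv2.imwrite('pics/c7.png',np.hstack(o))
E
```

```text
[0.43357487 0.31136383 0.02443746] 1.0023134493366495 [-0.48591432 -0.51095733  0.05835383]
```

View pics/c7.png

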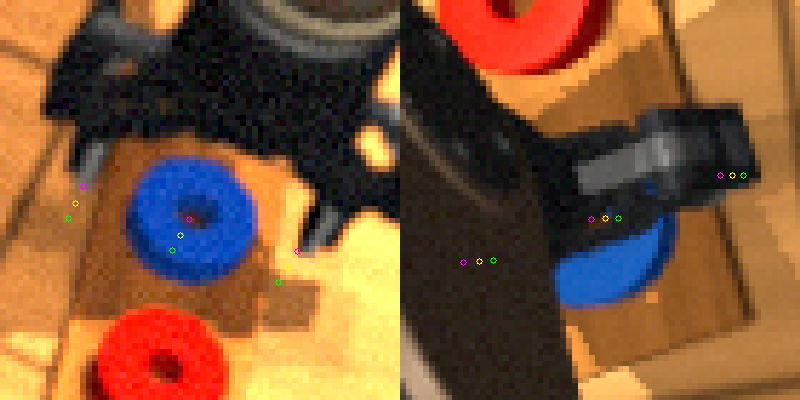

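Request:
send_rows([
  [-0.006, 0.003, -0.02, 0],
  [-0.006, 0.003, -0.037, 0],
  [-0.006, 0.003, -0.037, 0],
])

```text
time: 7.6
eef_pos: [0.4302, 0.3117, 0.0114]
tcp_rot: [0.997, 0.08, -0.001, 0.0]
contact_force: [0.1, 0.5, -0.8]
opening: 0.999
```

Request:
send_rows([
  [0, 0, 0, 0],
  [0, 0, 0, 0],
  [0, 0, 0, 0],
  [0, 0, 0, 0],
  [0, 0, 0, 0],
  [0, 0, 0, 0],
], jaw=1, newtons=20)

```text
time: 8.35
eef_pos: [0.4309, 0.3123, 0.0125]
tcp_rot: [0.997, 0.08, 0.0, -0.0]
contact_force: [-1.4, 1.3, 5.4]
opening: 0.595
```

Request:
send_rows([
  [0, 0, 0.005, 0],
  [0, 0, 0.005, 0],
  [0, 0, 0.03, 0],
  [0, 0, 0.1, 0],
  [0, 0, 0.3, 0],
  [0, 0, 0.45, 0],
  [0, 0, 0.45, 0],
  [0, 0, 0.45, 0],
], jaw=1, newtons=45)

```text
time: 9.35
eef_pos: [0.4296, 0.3113, 0.1455]
tcp_rot: [0.997, 0.081, -0.001, 0.001]
contact_force: [-0.1, -0.4, -2.8]
opening: 0.585
```

```bash
python3 - <<'E'
from h import *
s=snap('scene','s8')[:,:,::-1].copy();t=snap('top','t8')[:,:,::-1].copy(); st=monitor.get_state();p=st['eef_pos'];print(p,st['opening'],st['contact_force'])
o=[]
for n,im in(('scene',s),('top',t)):
    q=proj(n,[p])[0].round().astype(int); x0,y0=q-40
    cr=(cv2.resize(im[y0:y0+80,x0:x0+80],(400,400),interpolation=0)*1.3).clip(0,255).astype(np.uint8); o.append(cr)
    k=pk(im,(100,150,60),(125,255,255),(x0,y0,x0+80,y0+80)); e=cv2.fitEllipse(cv2.convexHull(k)); print(n,e,[onz(n,[e[0]],p[2]+z).round(4).tolist() for z in(0.004+.02-.003,)])
cv2.imwrite('pics/c8.png',np.hstack(o))
E
```

```text
[0.42892064 0.31105742 0.14422969] 0.5866946856478154 [-0.799124   -0.53703803 -2.33641629]
scene ((484.14874267578125, 237.15870666503906), (21.929203033447266, 24.601879119873047), 112.02667999267578) [[[0.4321, 0.3114, 0.1652]]]
top ((133.89324951171875, 360.1724853515625), (11.450931549072266, 25.576053619384766), 66.16372680664062) [[[0.4145, 0.3084, 0.1652]]]
```

View pics/c8.png

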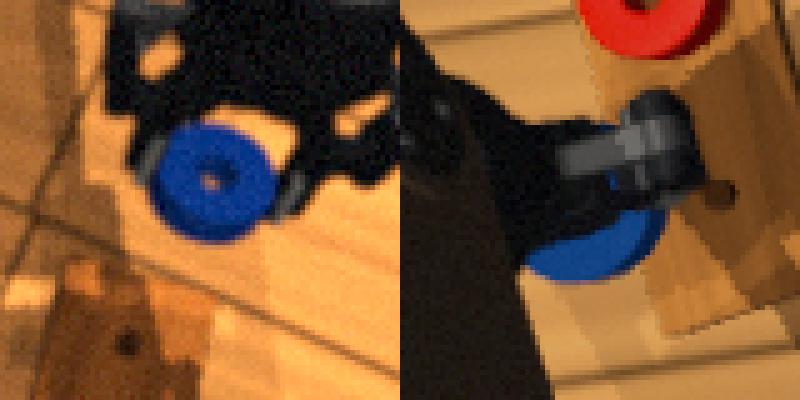

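The ring is gripped: opening fits 52 mm, the force is about 3 N, and the blue ring is held level between the tips in the scene view. I carry it to above the peg, turning the jaws across the beam.

Request:
send_rows([
  [0.1, -0.1, 0.1, 0.03],
  [0.2, -0.2, 0.1, 0.06],
  [0.3, -0.3, 0.1, 0.09],
  [0.4, -0.4, 0.1, 0.12],
  [0.5, -0.5, 0.1, 0.15],
  [0.58, -0.57, 0.1, 0.18],
  [0.61, -0.605, 0.1, 0.213],
  [0.61, -0.605, 0.1, 0.213],
  [0.61, -0.605, 0.1, 0.213],
  [0.61, -0.605, 0.1, 0.213],
])

```text
time: 10.7
eef_pos: [0.6129, 0.1312, 0.1764]
tcp_rot: [0.732, 0.681, -0.0, -0.0]
contact_force: [0.4, -0.5, -2.4]
opening: 0.581
```

```bash
cat > look.py <<'E'
from h import *
import sys
def crop(name,P,half=40,sc=5,gain=1.3,dots=()):
    s=snap('scene','s'+name)[:,:,::-1].copy();t=snap('top','t'+name)[:,:,::-1].copy()
    o=[];B={}
    for n,im in(('scene',s),('top',t)):
        x0,y0=proj(n,[P])[0].round().astype(int)-half; B[n]=(im,x0,y0)
        cr=(cv2.resize(im[y0:y0+2*half,x0:x0+2*half],(400,400),interpolation=0)*gain).clip(0,255).astype(np.uint8)
        for q in dots: cv2.circle(cr,tuple(((proj(n,[q])[0]-[x0,y0]+.5)*200/half).round().astype(int).tolist()),3,(0,255,0),1)
        o.append(cr); print(n,'crop origin',x0,y0)
    cv2.imwrite('pics/c'+name+'.png',np.hstack(o)); return B
E
python3 - <<'E'
from look import *
st=[monitor.get_state() for _ in range(1)][0]; p=st['eef_pos']; print(p,st['tcp_rot'],st['contact_force'])
B=crop('9',p,dots=[(.6138,.129,.1175)])
for n,(im,x0,y0) in B.items():
    k=pk(im,(100,150,60),(125,255,255),(x0,y0,x0+80,y0+80)); e=cv2.fitEllipse(cv2.convexHull(k)); print(n,e,onz(n,[e[0]],p[2]+.0235).round(4).tolist())
E
```

```text
[0.61286928 0.13116608 0.17640064] [ 7.32037716e-01  6.81263811e-01 -4.23738300e-04 -4.71861278e-04] [ 0.43584903 -0.49073435 -2.40592071]
scene crop origin 331 223
top crop origin 184 181
scene ((376.73919677734375, 261.09698486328125), (11.810606002807617, 24.552066802978516), 20.158348083496094) [[0.6161, 0.1438, 0.1999]]Traceback (most recent call last):
  File "<stdin>", line 5, in <module>
  File "h.py", line 23, in pk
    return max(cs,key=cv2.contourArea)
ValueError: max() iterable argument is empty
```

View pics/c9.png

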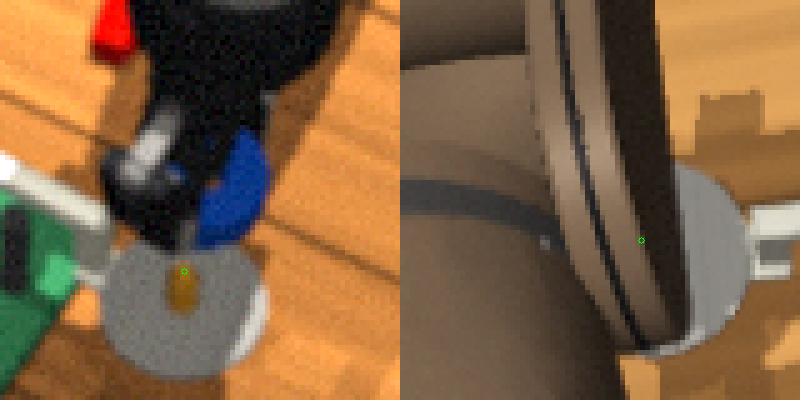

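```bash
python3 - <<'E'
from h import *
im=cv2.imread('pics/s9.png'); k=pk(im,(100,150,60),(125,255,255),(331,223,411,303))[:,0]
print('meas',k.max(0),k[k[:,0]==k[:,0].max()].tolist())
p=np.array([.6129,.1312,.1764]);a=np.linspace(0,2*np.pi,200)
for off in((0,0),(.003,0),(0,.003)):
    P=np.vstack([np.c_[p[0]+off[0]+.026*np.cos(a),p[1]+off[1]+.026*np.sin(a),0*a+p[2]+z] for z in(.0035,.0235)])
    q=proj('scene',P); print(off,q.max(0).round(1), q[q[:,0].argmax()].round(1))
    # edge along direction right-down at angle
    for d in((.8,.6),(.95,-.3),(.6,.8)): print(d,(q@d).max().round(1),(k@np.array(d)).max().round(1))
E
```

```text
meas [383 272] [[383, 261], [383, 260], [383, 259], [383, 258], [383, 257], [383, 256], [383, 255], [383, 254]]
(0, 0) [385.  273.7] [385.  257.8]
(0.8, 0.6) 466.9 464.6
(0.95, -0.3) 288.8 287.6
(0.6, 0.8) 444.7 442.6
(0.003, 0) [384.3 274.9] [384.3 259. ]
(0.8, 0.6) 467.0 464.6
(0.95, -0.3) 287.8 287.6
(0.6, 0.8) 445.2 442.6
(0, 0.003) [386.3 274.4] [386.3 258.5]
(0.8, 0.6) 468.3 464.6
(0.95, -0.3) 289.9 287.6
(0.6, 0.8) 446.0 442.6
```

```bash
python3 - <<'E'
from h import *
a=np.linspace(0,2*np.pi,200); D=[(1,0),(0,1),(.8,.6),(.95,-.3),(.6,.8),(-1,0),(0,-1),(-.8,-.6)]
def test(f,box,c,zs):
    im=cv2.imread(f); k=pk(im,(100,150,60),(125,255,255),box)[:,0]
    P=np.vstack([np.c_[c[0]+.026*np.cos(a),c[1]+.026*np.sin(a),0*a+z] for z in zs]); q=proj('scene',P)
    print(f,[float(((k@np.array(d)).max()-(q@np.array(d)).max()).round(1)) for d in D])
test('pics/s0.png',(430,240,490,350),(.4315,.3123),(.016,.036))
test('pics/s8.png',(444,197,524,277),(.4296,.3113),(.1483,.1683))
test('pics/s9.png',(331,223,411,303),(.6129,.1312),(.1799,.1999))
E
```

```text
[ WARN:0@0.597] global loadsave.cpp:275 findDecoder imread_('pics/s0.png'): can't open/read file: check file path/integrity
Traceback (most recent call last):
  File "h.py", line 21, in pk
    hsv=cv2.cvtColor(im,cv2.COLOR_BGR2HSV); m0=np.zeros(im.shape[:2],np.uint8); m0[box[1]:box[3],box[0]:box[2]]=255
cv2.error: OpenCV(4.12.0) /io/opencv/modules/imgproc/src/color.cpp:199: error: (-215:Assertion failed) !_src.empty() in function 'cvtColor'
```

```bash
python3 - <<'E'
from h import *
a=np.linspace(0,2*np.pi,200); D=[(1,0),(0,1),(.8,.6),(.95,-.3),(.6,.8),(-1,0),(0,-1),(-.8,-.6)]
def test(f,box,c,zs):
    im=cv2.imread(f); k=pk(im,(100,150,60),(125,255,255),box)[:,0]
    P=np.vstack([np.c_[c[0]+.026*np.cos(a),c[1]+.026*np.sin(a),0*a+z] for z in zs]); q=proj('scene',P)
    print(f,[float(((k@np.array(d)).max()-(q@np.array(d)).max()).round(1)) for d in D])
test('pics/scene0.png',(430,240,490,350),(.4315,.3123),(.016,.036))
test('pics/s8.png',(444,197,524,277),(.4296,.3113),(.1483,.1683))
test('pics/s9.png',(331,223,411,303),(.6129,.1312),(.1799,.1999))
E
```

```text
pics/scene0.png [-0.5, -2.6, -1.4, -0.4, -2.0, -2.6, -0.5, -0.9]
pics/s8.png [-0.2, -2.9, -1.1, -0.4, -2.3, -2.9, -0.6, -0.9]
pics/s9.png [-2.0, -1.7, -2.3, -1.2, -2.1, -12.2, -3.1, -13.6]
```

Request:
send_rows([
  [0.003, -0.005, -0.08, 0],
  [0.003, -0.005, -0.16, 0],
  [0.003, -0.005, -0.17, 0],
  [0.003, -0.005, -0.17, 0],
  [0.003, -0.005, -0.17, 0],
])

```text
time: 11.42
eef_pos: [0.6156, 0.1291, 0.1277]
tcp_rot: [0.732, 0.681, 0.001, 0.001]
contact_force: [-0.9, 0.1, -3.1]
opening: 0.586
```

```bash
python3 - <<'E'
from look import *
st=monitor.get_state(); p=st['eef_pos']; print(p,st['contact_force'])
B=crop('10',p,half=30,gain=1.6)
E
```

```text
[0.6155659  0.12908397 0.12771694] [-0.87571809  0.14697653 -3.08418294]
scene crop origin 337 245
top crop origin 200 196
```

View pics/c10.png

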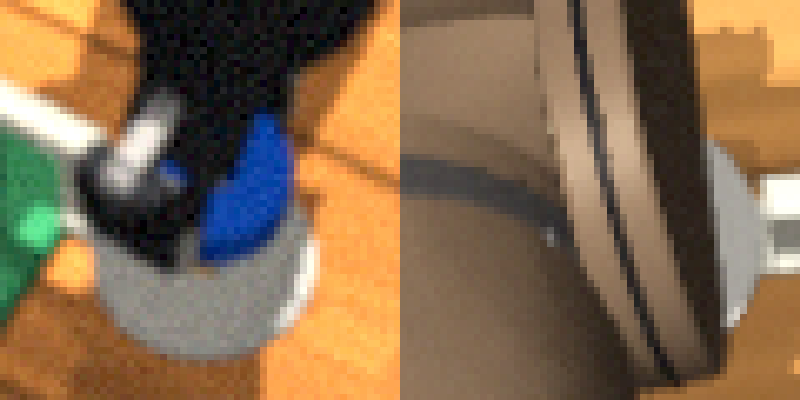

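Request:
send_rows([
  [0, 0, -0.01, 0],
  [0, 0, -0.02, 0],
  [0, 0, -0.03, 0],
  [0, 0, -0.037, 0],
  [0, 0, -0.044, 0],
  [0, 0, -0.051, 0],
  [0, 0, -0.051, 0],
])

```text
time: 12.4
eef_pos: [0.6144, 0.1289, 0.1105]
tcp_rot: [0.732, 0.681, -0.0, -0.0]
contact_force: [0.2, 0.1, -2.5]
opening: 0.588
```

Request:
send_rows([
  [0, 0, -0.007, 0],
  [0, 0, -0.014, 0],
  [0, 0, -0.021, 0],
  [0, 0, -0.028, 0],
  [0, 0, -0.028, 0],
])

```text
time: 13.02
eef_pos: [0.6144, 0.1289, 0.102]
tcp_rot: [0.732, 0.681, -0.0, -0.0]
contact_force: [-0.3, -0.6, -3.0]
opening: 0.591
```

Request:
send_rows([
  [0, 0, -0.008, 0],
  [0, 0, -0.016, 0],
  [0, 0, -0.024, 0],
  [0, 0, -0.032, 0],
  [0, 0, -0.038, 0],
  [0, 0, -0.038, 0],
])

```text
time: 13.78
eef_pos: [0.6144, 0.1289, 0.0907]
tcp_rot: [0.732, 0.681, -0.0, -0.0]
contact_force: [-0.0, 0.7, -3.3]
opening: 0.587
```

```bash
python3 - <<'E'
from look import *
st=monitor.get_state(); p=st['eef_pos']; print(p,st['contact_force'])
B=crop('11',p,half=30,gain=1.6)
E
```

```text
[0.61442203 0.12894215 0.09066751] [-0.04457971  0.72988801 -3.32732099]
scene crop origin 336 253
top crop origin 204 202
```

View pics/c11.png

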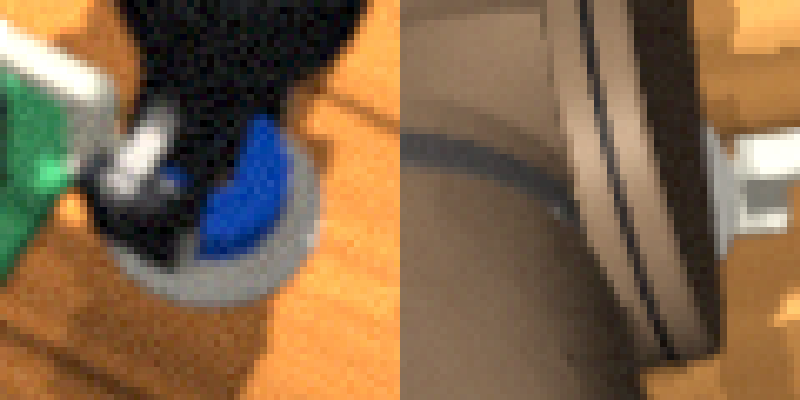

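Request:
send_rows([
  [0, 0, -0.004, 0],
  [0, 0, -0.008, 0],
  [0, 0, -0.011, 0],
  [0, 0, -0.011, 0],
])

```text
time: 14.38
eef_pos: [0.6145, 0.1289, 0.0875]
tcp_rot: [0.732, 0.681, -0.0, -0.0]
contact_force: [-0.4, -1.1, -3.0]
opening: 0.583
```

Request:
send_rows([
  [0, 0, -0.003, 0],
  [0, 0, -0.006, 0],
  [0, 0, -0.006, 0],
])

```text
time: 14.75
eef_pos: [0.6146, 0.1289, 0.0861]
tcp_rot: [0.732, 0.681, -0.0, 0.0]
contact_force: [-0.7, -0.1, -0.7]
opening: 0.59
```

Request:
send_rows([
  [0, 0, 0, 0],
  [0, 0, 0, 0],
  [0, 0, 0, 0],
  [0, 0, 0, 0],
  [0, 0, 0, 0],
], jaw=0.2, newtons=20)

```text
time: 15.38
eef_pos: [0.6146, 0.1289, 0.0859]
tcp_rot: [0.732, 0.681, 0.0, 0.0]
contact_force: [0.4, 0.8, -0.5]
opening: 0.799
```

Request:
send_rows([
  [0, 0, 0.05, 0],
  [0, 0, 0.15, 0],
  [0, 0, 0.3, 0],
  [0, 0.2, 0.45, 0],
  [-0.1, 0.5, 0.45, 0],
  [-0.1, 0.5, 0.45, 0],
  [-0.1, 0.5, 0.45, 0],
])

```text
time: 16.25
eef_pos: [0.5838, 0.2818, 0.2227]
tcp_rot: [0.73, 0.683, 0.001, 0.0]
contact_force: [-0.5, -0.6, 1.5]
opening: 0.801
```

```bash
python3 - <<'E'
from look import *
st=monitor.get_state(); p=st['eef_pos']; print(p,st['contact_force'])
B=crop('12',(.61,.05,.09),half=60,gain=1.3)
E
```

```text
[0.58381488 0.28177327 0.22266906] [-0.49023964 -0.55491988  1.48803878]
scene crop origin 275 206
top crop origin 217 167
```

View pics/c12.png

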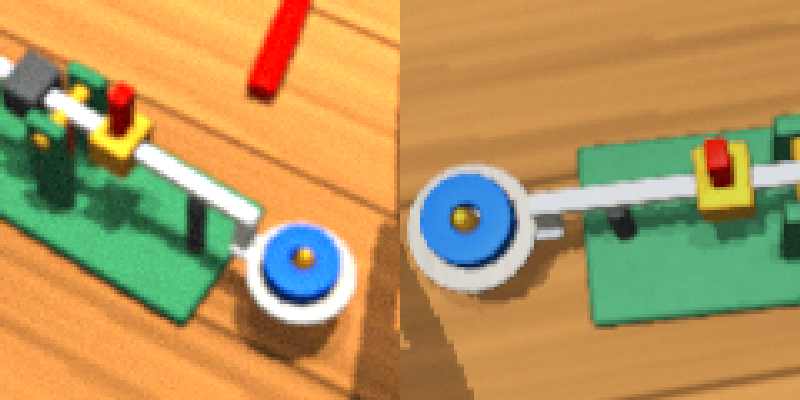

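The ring is seated over the peg and the pan has come down some. I let it settle, then measure the tilt.

Request:
send_rows([
  [0, 0, 0, 0],
  [0, 0, 0, 0],
  [0, 0, 0, 0],
  [0, 0, 0, 0],
  [0, 0, 0, 0],
  [0, 0, 0, 0],
  [0, 0, 0, 0],
  [0, 0, 0, 0],
])

```text
time: 17.35
eef_pos: [0.5846, 0.279, 0.2208]
tcp_rot: [0.732, 0.682, -0.0, -0.0]
contact_force: [-0.7, 0.3, 0.6]
opening: 0.802
```

```bash
cat > tilt.py <<'E'
from h import *
piv=np.array([.6003,-.0605,.105]); u=np.array([.0702,.9975,0])
def pt(r,h,th):
    return piv+u*(r*np.cos(th)-h*np.sin(th))+np.array([0,0,1])*(r*np.sin(th)+h*np.cos(th))
def show(f='s',g='t'):
    pass
E
python3 - <<'E'
from tilt import *
s=snap('scene','s13')[:,:,::-1];t=snap('top','t13')[:,:,::-1]
A=cv2.resize(s[260:312,335:395],None,fx=8,fy=8,interpolation=0); B=cv2.resize(t[205:262,205:262],None,fx=7,fy=7,interpolation=0)
h=min(A.shape[0],B.shape[0]); cv2.imwrite('pics/c13.png',np.hstack([A[:h,:400],B[:h]]))
for th in(.07,.035,0,-.035,-.07):
    print(th,[proj(n,[pt(.19,-.002,th),pt(.19,-.03,th)]).round(1).tolist() for n in('scene','top')])
E
```

```text
0.07 [[[367.3, 276.9], [367.1, 283.4]], [[232.0, 228.8], [233.8, 232.5]]]
0.035 [[[367.1, 278.5], [366.6, 284.6]], [[232.6, 229.7], [234.8, 233.2]]]
0 [[[366.9, 279.9], [366.0, 285.8]], [[233.2, 230.5], [236.0, 234.0]]]
-0.035 [[[366.6, 281.3], [365.3, 286.9]], [[234.0, 231.4], [237.2, 234.7]]]
-0.07 [[[366.2, 282.6], [364.6, 287.9]], [[234.9, 232.2], [238.6, 235.4]]]
```

View pics/c13.png

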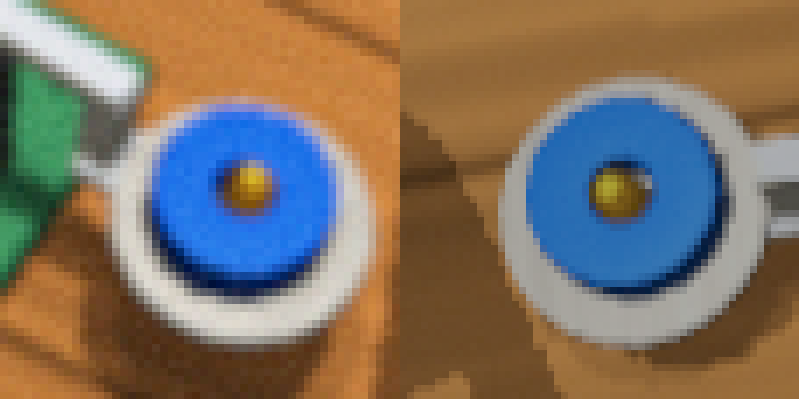

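The pan dropped by the full stop-to-stop amount (4.4 px measured, 4.5 predicted), so 300 g is too heavy. With the rider near 15 mm, the flange is below about 285 g, so it has to be the 200 g ring. I take the blue ring off again and return it to its place on the rack.

Request:
send_rows([
  [0.1, -0.3, 0, 0],
  [0.1, -0.505, -0.05, 0],
  [0.1, -0.505, -0.2, 0],
  [0.1, -0.505, -0.35, 0],
  [0.1, -0.505, -0.45, 0],
  [0.1, -0.505, -0.5, 0],
  [0.1, -0.505, -0.52, 0],
  [0.1, -0.505, -0.53, 0],
  [0.1, -0.505, -0.53, 0],
])

```text
time: 18.58
eef_pos: [0.6154, 0.1276, 0.063]
tcp_rot: [0.732, 0.682, 0.001, 0.001]
contact_force: [0.2, 0.4, 0.9]
opening: 0.802
```

Request:
send_rows([
  [0, 0, 0, 0],
  [0, 0, 0, 0],
  [0, 0, 0, 0],
  [0, 0, 0, 0],
  [0, 0, 0, 0],
], jaw=1, newtons=30)

```text
time: 19.2
eef_pos: [0.6147, 0.1275, 0.0619]
tcp_rot: [0.732, 0.681, 0.0, 0.0]
contact_force: [0.2, -0.3, 0.1]
opening: 0.591
```

Request:
send_rows([
  [0, 0, 0.015, 0],
  [0, 0, 0.03, 0],
  [0, 0, 0.05, 0],
  [0, 0, 0.08, 0],
  [0, 0, 0.12, 0],
  [0, 0, 0.17, 0],
  [0, 0, 0.23, 0],
  [0, 0, 0.3, 0],
  [0, 0, 0.36, 0],
  [0, 0, 0.36, 0],
  [0, 0, 0.36, 0],
])

```text
time: 20.58
eef_pos: [0.6142, 0.1273, 0.1694]
tcp_rot: [0.732, 0.681, -0.0, -0.0]
contact_force: [0.5, 0.4, -3.1]
opening: 0.592
```

Request:
send_rows([
  [-0.1, 0.1, 0, -0.03],
  [-0.2, 0.2, 0, -0.06],
  [-0.3, 0.3, 0, -0.09],
  [-0.4, 0.4, 0, -0.12],
  [-0.5, 0.5, 0, -0.15],
  [-0.58, 0.58, 0, -0.18],
  [-0.61, 0.617, -0.1, -0.213],
  [-0.61, 0.617, -0.1, -0.213],
  [-0.61, 0.617, -0.1, -0.213],
  [-0.61, 0.617, -0.1, -0.213],
])

```text
time: 21.82
eef_pos: [0.4329, 0.3123, 0.141]
tcp_rot: [0.997, 0.081, 0.001, -0.0]
contact_force: [-0.1, 0.1, -2.7]
opening: 0.59
```

```bash
python3 - <<'E'
from look import *
st=monitor.get_state(); p=st['eef_pos']; print(p,st['contact_force'],st['tcp_rot'])
B=crop('14',p,half=40,gain=1.5)
a=np.linspace(0,2*np.pi,200); D=[(1,0),(0,1),(.8,.6),(.95,-.3),(.6,.8),(-1,0),(0,-1),(-.8,-.6)]
im,x0,y0=B['scene']; k=pk(im,(100,150,60),(125,255,255),(x0,y0,x0+80,y0+80))[:,0]
b=np.array([-.35,-2.75,-1.25,-.4,-2.15,-2.75,-.55,-.9])
for dz in(-.003,0,.003):
  for c in((0,0),(.002,0),(-.002,0),(0,.002)):
    P=np.vstack([np.c_[p[0]+c[0]+.026*np.cos(a),p[1]+c[1]+.026*np.sin(a),0*a+p[2]+z+dz] for z in(.0035,.0235)]); q=proj('scene',P)
    print(dz,c,(np.array([(k@np.array(d)).max()-(q@np.array(d)).max() for d in D])-b).round(1))
E
```

```text
[0.43286012 0.31228392 0.14095091] [-0.1145872   0.06959353 -2.74930234] [ 9.96735376e-01  8.07317535e-02  9.53584869e-04 -2.53163333e-04]
scene crop origin 441 204
top crop origin 96 309
-0.003 (0, 0) [ 0.2 -1.1 -0.1  0.  -0.8 -0.1  1.   0.7]
-0.003 (0.002, 0) [ 0.5 -1.8 -0.2  0.5 -1.2 -0.4  1.7  0.9]
-0.003 (-0.002, 0) [-0.1 -0.4  0.1 -0.5 -0.4  0.2  0.3  0.6]
-0.003 (0, 0.002) [-0.7 -1.5 -1.  -0.7 -1.6  0.8  1.4  1.7]
0 (0, 0) [-0.3 -0.4  0.  -0.6 -0.4  0.3  0.2  0.6]
0 (0.002, 0) [ 0.  -1.1 -0.1 -0.2 -0.8 -0.   0.9  0.7]
0 (-0.002, 0) [-0.6  0.3  0.2 -1.1 -0.1  0.6 -0.4  0.4]
0 (0, 0.002) [-1.2 -0.8 -0.9 -1.4 -1.3  1.2  0.6  1.5]
0.003 (0, 0) [-0.7  0.3  0.1 -1.3 -0.1  0.6 -0.6  0.4]
0.003 (0.002, 0) [-0.4 -0.4 -0.1 -0.8 -0.5  0.3  0.1  0.6]
0.003 (-0.002, 0) [-1.   1.   0.3 -1.8  0.3  1.  -1.2  0.3]
0.003 (0, 0.002) [-1.6 -0.1 -0.8 -2.  -1.   1.5 -0.2  1.4]
```

View pics/c14.png

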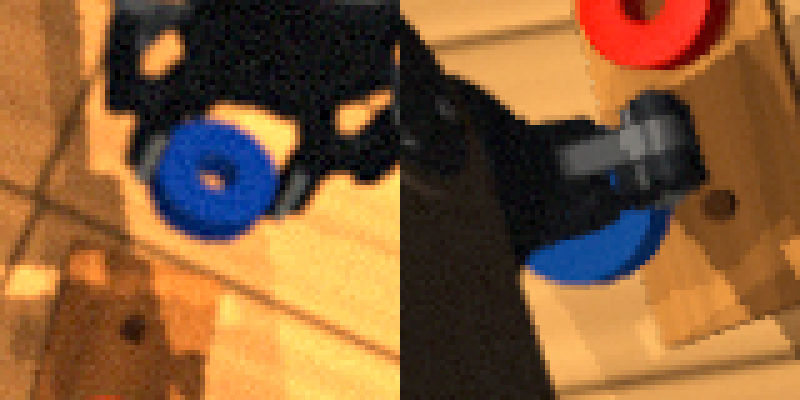

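Request:
send_rows([
  [-0.001, 0, -0.15, 0],
  [-0.001, 0, -0.28, 0],
  [-0.001, 0, -0.35, 0],
  [-0.001, 0, -0.375, 0],
  [-0.001, 0, -0.375, 0],
  [-0.001, 0, -0.375, 0],
])

```text
time: 22.68
eef_pos: [0.4326, 0.313, 0.0289]
tcp_rot: [0.997, 0.081, 0.001, -0.001]
contact_force: [0.1, 0.2, -3.2]
opening: 0.592
```

Request:
send_rows([
  [0, 0, -0.007, 0],
  [0, 0, -0.014, 0],
  [0, 0, -0.02, 0],
  [0, 0, -0.02, 0],
])

```text
time: 23.18
eef_pos: [0.4311, 0.3124, 0.0211]
tcp_rot: [0.997, 0.081, -0.0, 0.0]
contact_force: [0.5, -0.1, -3.1]
opening: 0.595
```

Request:
send_rows([
  [0, 0, -0.005, 0],
  [0, 0, -0.01, 0],
  [0, 0, -0.014, 0],
  [0, 0, -0.014, 0],
])

```text
time: 23.68
eef_pos: [0.4312, 0.3125, 0.017]
tcp_rot: [0.997, 0.081, -0.0, 0.0]
contact_force: [-0.6, -0.3, -3.3]
opening: 0.588
```

Request:
send_rows([
  [0, 0, -0.004, 0],
  [0, 0, -0.008, 0],
  [0, 0, -0.01, 0],
  [0, 0, -0.01, 0],
])

```text
time: 24.18
eef_pos: [0.4309, 0.3125, 0.015]
tcp_rot: [0.997, 0.081, -0.001, 0.0]
contact_force: [-5.5, -1.9, 6.0]
opening: 0.588
```

Request:
send_rows([
  [0, 0, 0.003, 0],
  [0, 0, 0.003, 0],
  [0, 0, 0.003, 0],
  [0, 0, 0.003, 0],
  [0, 0, 0.003, 0],
], jaw=0, newtons=20)

```text
time: 24.8
eef_pos: [0.4313, 0.3125, 0.015]
tcp_rot: [0.997, 0.081, 0.0, -0.0]
contact_force: [-0.4, -0.3, -0.6]
opening: 1.001
```

Request:
send_rows([
  [0, 0, 0.1, 0],
  [0, 0, 0.3, 0],
  [0.2, 0.04, 0.3, 0],
  [0.4, 0.07, 0.3, 0],
  [0.525, 0.085, 0.3, 0],
  [0.525, 0.085, 0.3, 0],
  [0.525, 0.085, 0.3, 0],
])

```text
time: 25.68
eef_pos: [0.5878, 0.3378, 0.1042]
tcp_rot: [0.997, 0.081, -0.001, 0.0]
contact_force: [-0.4, -0.0, -0.8]
opening: 1.004
```

```bash
python3 - <<'E'
from look import *
st=monitor.get_state(); p=st['eef_pos']; print(p,st['contact_force'],st['tcp_rot'])
B=crop('15',(.5,.32,.03),half=50,gain=1.5)
for n,(im,x0,y0) in B.items():
  for c,lo,hi,z in(('b',(100,150,60),(125,255,255),.036),('y',(26,180,80),(34,255,255),.03)):
    k=pk(im,lo,hi,(x0,y0,x0+100,y0+100)); e=cv2.fitEllipse(cv2.convexHull(k)); print(n,c,e,onz(n,[e[0]],z).round(4).tolist())
E
```

```text
[0.58781129 0.33781771 0.10420259] [-0.38789781 -0.02827301 -0.83938691] [ 9.96751265e-01  8.05352588e-02 -9.69846497e-04  2.18911338e-04]
scene crop origin 411 242
top crop origin 100 264
scene b ((462.1675109863281, 266.29461669921875), (8.595648765563965, 17.023828506469727), 5.55589485168457) [[0.4372, 0.2985, 0.036]]Traceback (most recent call last):
  File "<stdin>", line 6, in <module>
  File "h.py", line 23, in pk
    return max(cs,key=cv2.contourArea)
ValueError: max() iterable argument is empty
```

View pics/c15.png

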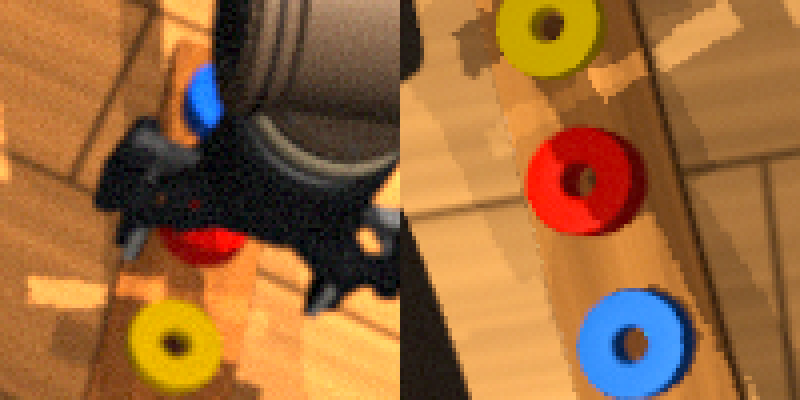

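Blue lies back in its place (top crop, lower right). Now the yellow 200 g ring.

Request:
send_rows([
  [0.003, 0, -0.1, 0],
  [0.003, 0, -0.22, 0],
  [0.003, 0, -0.28, 0],
  [0.003, 0, -0.298, 0],
  [0.003, 0, -0.298, 0],
  [0.003, 0, -0.298, 0],
])

```text
time: 26.52
eef_pos: [0.5908, 0.3385, 0.0174]
tcp_rot: [0.997, 0.081, 0.001, -0.0]
contact_force: [0.7, -1.2, 0.8]
opening: 0.999
```

Request:
send_rows([
  [0, 0, 0, 0],
  [0, 0, 0, 0],
  [0, 0, 0, 0],
  [0, 0, 0, 0],
  [0, 0, 0, 0],
  [0, 0, 0, 0],
], jaw=1, newtons=30)

```text
time: 27.28
eef_pos: [0.5902, 0.3384, 0.0167]
tcp_rot: [0.997, 0.08, 0.001, -0.0]
contact_force: [-1.4, 0.1, 5.4]
opening: 0.578
```

Request:
send_rows([
  [0, 0, 0.01, 0],
  [0, 0, 0.03, 0],
  [0, 0, 0.1, 0],
  [0, 0, 0.25, 0],
  [0, 0, 0.42, 0],
  [0, 0, 0.45, 0],
  [0, 0, 0.45, 0],
])

```text
time: 28.15
eef_pos: [0.5899, 0.3381, 0.1518]
tcp_rot: [0.997, 0.08, 0.001, -0.0]
contact_force: [-0.2, 0.3, -3.2]
opening: 0.575
```

```bash
python3 - <<'E'
from look import *
st=monitor.get_state(); p=st['eef_pos']; print(p,st['contact_force'],st['opening'])
B=crop('16',p,half=40,gain=1.5)
im,x0,y0=B['scene']; k=pk(im,(26,150,60),(34,255,255),(x0,y0,x0+80,y0+80)); e=cv2.fitEllipse(cv2.convexHull(k)); print(e,[onz('scene',[e[0]],p[2]+z).round(4).tolist() for z in(.0135,.016)])
E
```

```text
[0.58991703 0.33806328 0.15176203] [-0.23364359  0.32993992 -3.16891466] 0.5754722421530574
scene crop origin 429 265
top crop origin 70 219Traceback (most recent call last):
  File "<stdin>", line 4, in <module>
  File "h.py", line 23, in pk
    return max(cs,key=cv2.contourArea)
ValueError: max() iterable argument is empty
```

View pics/c16.png

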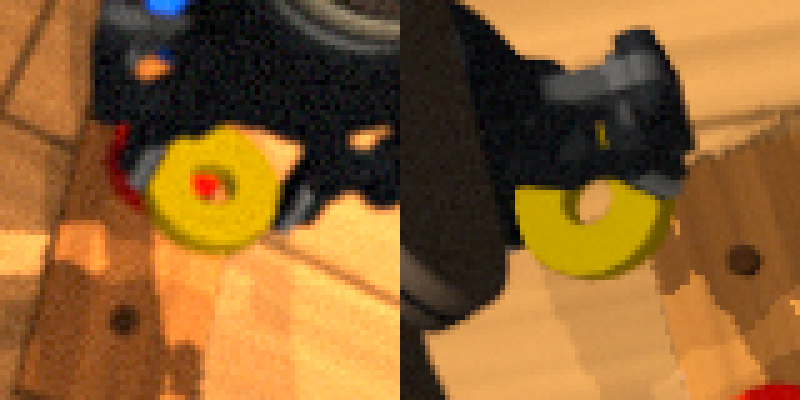

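```bash
python3 - <<'E'
from h import *
p=np.array([.5899,.3381,.1515])
for f,n,b in(('s16','scene',(429,265,509,345)),('t16','top',(70,219,150,299))):
    k=pk(cv2.imread(f'pics/{f}.png'),(22,190,60),(34,255,255),b); e=cv2.fitEllipse(cv2.convexHull(k)); print(n,cv2.contourArea(k),e,[onz(n,[e[0]],p[2]+z).round(4).tolist() for z in(.0135,.016)])
E
```

```text
scene 452.5 ((471.0810852050781, 302.5998840332031), (24.43326759338379, 26.061946868896484), 105.69261932373047) [[[0.5903, 0.3383, 0.165]], [[0.5918, 0.338, 0.1675]]]
top 375.5 ((107.70767974853516, 263.2677001953125), (20.62144660949707, 32.00416946411133), 95.1902847290039) [[[0.5792, 0.3366, 0.165]], [[0.5786, 0.3355, 0.1675]]]
```

Request:
send_rows([
  [0.02, -0.1, 0.083, 0.03],
  [0.04, -0.2, 0.083, 0.06],
  [0.06, -0.3, 0.083, 0.09],
  [0.08, -0.4, 0.083, 0.12],
  [0.081, -0.5, 0.083, 0.15],
  [0.081, -0.6, 0.083, 0.18],
  [0.081, -0.699, 0.083, 0.213],
  [0.081, -0.699, 0.083, 0.213],
  [0.081, -0.699, 0.083, 0.213],
  [0.081, -0.699, 0.083, 0.213],
])

```text
time: 29.5
eef_pos: [0.6135, 0.1292, 0.1747]
tcp_rot: [0.732, 0.681, -0.0, -0.001]
contact_force: [-0.0, -0.4, -1.3]
opening: 0.578
```

```bash
python3 - <<'E'
from look import *
st=monitor.get_state(); p=st['eef_pos']; print(p,st['contact_force'],st['tcp_rot'])
B=crop('17',p,half=40,gain=1.5,dots=[(.6137,.1287,.1163)])
E
```

```text
[0.6135398  0.12923208 0.17469142] [-0.00391314 -0.39948258 -1.30734262] [ 7.31834461e-01  6.81482093e-01 -4.34344365e-04 -5.39602935e-04]
scene crop origin 330 223
top crop origin 185 181
```

View pics/c17.png

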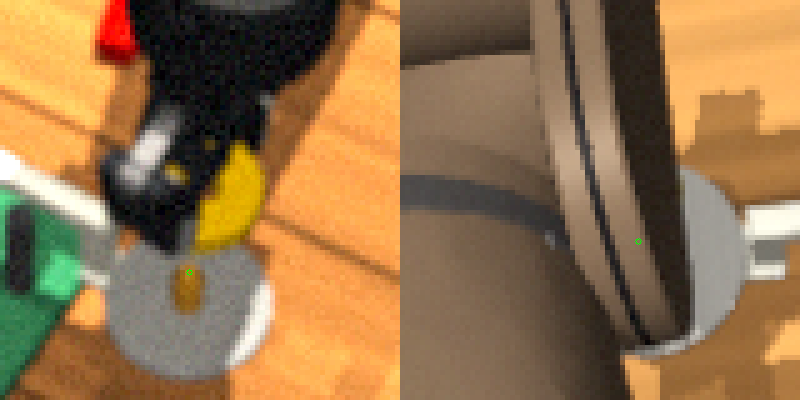

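Request:
send_rows([
  [0.002, -0.003, -0.08, 0],
  [0.002, -0.003, -0.16, 0],
  [0.002, -0.003, -0.18, 0],
  [0.002, -0.003, -0.188, 0],
  [0.002, -0.003, -0.195, 0],
  [0.002, -0.003, -0.202, 0],
  [0.002, -0.003, -0.209, 0],
  [0.002, -0.003, -0.209, 0],
])

```text
time: 30.6
eef_pos: [0.6145, 0.1274, 0.1128]
tcp_rot: [0.732, 0.681, -0.0, -0.0]
contact_force: [-0.0, -0.1, -2.1]
opening: 0.579
```

Request:
send_rows([
  [0, 0, -0.007, 0],
  [0, 0, -0.014, 0],
  [0, 0, -0.021, 0],
  [0, 0, -0.028, 0],
  [0, 0, -0.028, 0],
])

```text
time: 31.22
eef_pos: [0.6147, 0.1277, 0.1044]
tcp_rot: [0.732, 0.681, 0.0, 0.0]
contact_force: [-0.4, 1.4, 0.5]
opening: 0.573
```

Request:
send_rows([
  [0, 0.002, 0.006, 0],
  [0, 0.004, 0.003, 0],
  [0, 0.004, 0, 0],
  [0, 0.004, 0, 0],
])

```text
time: 31.72
eef_pos: [0.6143, 0.1289, 0.104]
tcp_rot: [0.732, 0.681, -0.0, -0.0]
contact_force: [0.3, 3.3, -2.4]
opening: 0.58
```

Request:
send_rows([
  [0, 0, -0.007, 0],
  [0, 0, -0.014, 0],
  [0, 0, -0.02, 0],
  [0, 0, -0.02, 0],
])

```text
time: 32.22
eef_pos: [0.6145, 0.1288, 0.0982]
tcp_rot: [0.732, 0.681, 0.0, -0.0]
contact_force: [-1.2, 3.4, 1.0]
opening: 0.578
```

Request:
send_rows([
  [0, 0.003, 0, 0],
  [0, 0.005, 0, 0],
  [0, 0.005, 0, 0],
])

```text
time: 32.6
eef_pos: [0.6145, 0.1296, 0.0982]
tcp_rot: [0.732, 0.681, -0.0, 0.0]
contact_force: [0.4, 0.6, -1.2]
opening: 0.573
```

Side force is gone, so I continue down, drifting slightly +y along the leaning peg.

Request:
send_rows([
  [0, 0, -0.006, 0],
  [0, 0.001, -0.012, 0],
  [0, 0.002, -0.018, 0],
  [0, 0.002, -0.02, 0],
  [0, 0.002, -0.02, 0],
])

```text
time: 33.22
eef_pos: [0.6145, 0.1306, 0.0923]
tcp_rot: [0.732, 0.681, -0.0, -0.0]
contact_force: [0.6, -0.8, -1.7]
opening: 0.577
```

Request:
send_rows([
  [0, 0, -0.004, 0],
  [0, 0, -0.007, 0],
  [0, 0, -0.007, 0],
])

```text
time: 33.6
eef_pos: [0.6147, 0.1306, 0.0905]
tcp_rot: [0.732, 0.681, 0.0, 0.0]
contact_force: [0.3, -0.8, -1.6]
opening: 0.58
```

Request:
send_rows([
  [0, 0, -0.002, 0],
  [0, 0, -0.004, 0],
  [0, 0, -0.004, 0],
])

```text
time: 33.98
eef_pos: [0.6147, 0.1305, 0.0893]
tcp_rot: [0.732, 0.681, -0.0, 0.0]
contact_force: [-0.2, -1.5, 0.2]
opening: 0.575
```

Request:
send_rows([
  [0, 0, 0, 0],
  [0, 0, 0, 0],
  [0, 0, 0, 0],
  [0, 0, 0, 0],
  [0, 0, 0, 0],
], jaw=0.2, newtons=20)

```text
time: 34.6
eef_pos: [0.6146, 0.1308, 0.0891]
tcp_rot: [0.732, 0.681, 0.0, -0.0]
contact_force: [-0.5, -0.2, 0.2]
opening: 0.802
```

Request:
send_rows([
  [0, 0, 0.05, 0],
  [0, 0, 0.15, 0],
  [0, 0, 0.3, 0],
  [-0.2, 0.1, 0.4, 0],
  [-0.45, 0.2, 0.4, 0],
  [-0.45, 0.2, 0.4, 0],
  [-0.45, 0.2, 0.4, 0],
])

```text
time: 35.48
eef_pos: [0.4786, 0.1916, 0.2107]
tcp_rot: [0.731, 0.682, 0.001, 0.001]
contact_force: [1.3, 0.4, 0.3]
opening: 0.801
```

```bash
python3 - <<'E'
from look import *
st=monitor.get_state(); p=st['eef_pos']; print(p,st['contact_force'])
B=crop('18',(.61,.05,.09),half=60,gain=1.3)
E
```

```text
[0.47860865 0.19155304 0.21065299] [1.26531383 0.35916082 0.29590136]
scene crop origin 275 206
top crop origin 217 167
```

View pics/c18.png

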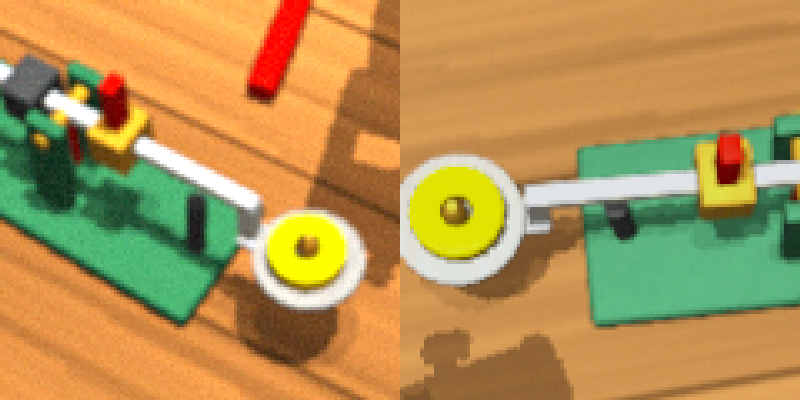

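Yellow is seated flat on the peg and the pan is still up, so together with the 300 g result the flange is roughly 269–285 g. The rider needs to end near 0.038–0.048. I shut the jaws and go to the pivot side of the post.

Request:
send_rows([
  [0.05, -0.2, 0.05, 0],
  [0.15, -0.4, 0.05, 0],
  [0.3, -0.6, 0.05, 0],
  [0.41, -0.772, 0.05, 0],
  [0.41, -0.772, 0.05, 0],
  [0.41, -0.772, 0.02, 0],
  [0.41, -0.772, -0.03, 0],
  [0.41, -0.772, -0.03, 0],
], jaw=1)

```text
time: 36.58
eef_pos: [0.6006, -0.0391, 0.1974]
tcp_rot: [0.731, 0.682, -0.001, -0.002]
contact_force: [1.1, -0.4, -0.0]
opening: -0.003
```

```bash
python3 - <<'E'
from look import *
from tilt import pt,piv,u
st=monitor.get_state(); p=st['eef_pos']; print(p,st['contact_force'],st['opening'])
B=crop('19',p,half=40,gain=1.6,dots=[pt(.045,.063,.07),p])
E
```

```text
[ 0.60064233 -0.03911468  0.197409  ] [ 1.0660015  -0.4073635  -0.01802799] -0.0031981411117446507
scene crop origin 261 179
top crop origin 287 167
```

View pics/c19.png

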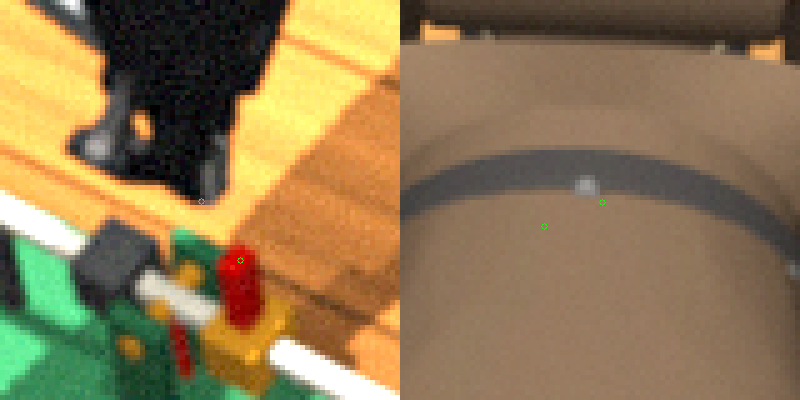

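Request:
send_rows([
  [0, -0.012, -0.08, 0],
  [0, -0.012, -0.15, 0],
  [0, -0.012, -0.185, 0],
  [0, -0.012, -0.195, 0],
  [0, -0.012, -0.195, 0],
])

```text
time: 37.3
eef_pos: [0.6028, -0.0445, 0.142]
tcp_rot: [0.732, 0.681, 0.0, 0.0]
contact_force: [0.7, 0.2, -0.3]
opening: -0.002
```

```bash
python3 - <<'E'
from look import *
st=monitor.get_state(); p=st['eef_pos']; print(p,st['contact_force'],st['opening'])
B=crop('20',p,half=30,gain=1.6)
E
```

```text
[ 0.60284269 -0.0444562   0.14195343] [ 0.65740569  0.15943623 -0.27307101] -0.0022054123386296494
scene crop origin 270 203
top crop origin 300 184
```

View pics/c20.png

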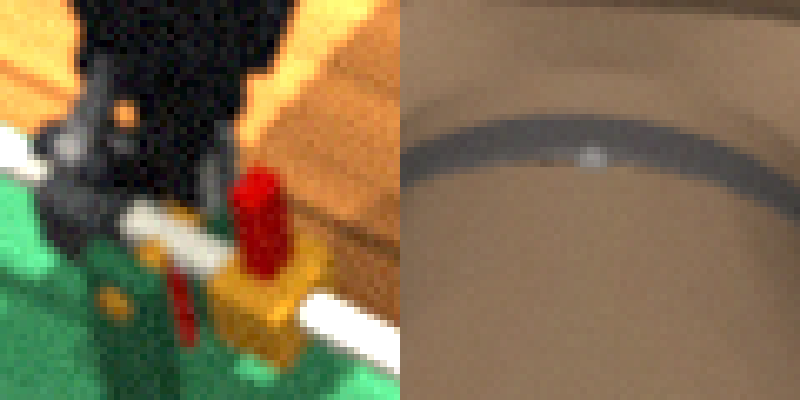

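Request:
send_rows([
  [0.001, 0.015, 0, 0],
  [0.002, 0.025, 0, 0],
  [0.002, 0.032, 0, 0],
  [0.003, 0.04, 0, 0],
  [0.003, 0.048, 0, 0],
  [0.004, 0.056, 0, 0],
  [0.005, 0.064, 0, 0],
  [0.005, 0.072, 0, 0],
  [0.006, 0.08, 0, 0],
  [0.006, 0.08, 0, 0],
])

```text
time: 38.65
eef_pos: [0.6042, -0.02, 0.1416]
tcp_rot: [0.732, 0.682, -0.0, -0.0]
contact_force: [-0.2, -3.1, -1.6]
opening: 0.003
```

Request:
send_rows([
  [0, 0.008, 0, 0],
  [0.001, 0.016, 0, 0],
  [0.002, 0.024, 0, 0],
  [0.002, 0.032, 0, 0],
  [0.003, 0.04, 0, 0],
  [0.003, 0.046, 0, 0],
  [0.003, 0.046, 0, 0],
])

```text
time: 39.52
eef_pos: [0.6054, -0.0063, 0.1417]
tcp_rot: [0.732, 0.681, 0.0, -0.0]
contact_force: [-1.2, -2.3, -2.2]
opening: -0.001
```

Request:
send_rows([
  [-0.002, -0.03, 0.02, 0],
  [-0.01, -0.06, 0.1, 0],
  [-0.1, -0.06, 0.25, 0],
  [-0.3, 0.1, 0.25, 0],
  [-0.5, 0.3, 0.25, 0],
  [-0.5, 0.5, 0.25, 0],
  [-0.5, 0.6, 0.25, 0],
  [-0.5, 0.7, 0.25, 0],
  [-0.5, 0.7, 0.25, 0],
  [-0.5, 0.7, 0.25, 0],
])

```text
time: 40.78
eef_pos: [0.4558, 0.2031, 0.2175]
tcp_rot: [0.732, 0.681, 0.001, 0.0]
contact_force: [-0.4, 0.8, -0.8]
opening: 0.001
```

```bash
python3 - <<'E'
from look import *
st=monitor.get_state(); p=st['eef_pos']; print(p,st['contact_force'],st['time'])
B=crop('21',(.61,.05,.09),half=60,gain=1.3)
E
```

```text
[0.45575661 0.20310309 0.21745962] [-0.37980047  0.79878842 -0.77763715] 40.775
scene crop origin 275 206
top crop origin 217 167
```

View pics/c21.png

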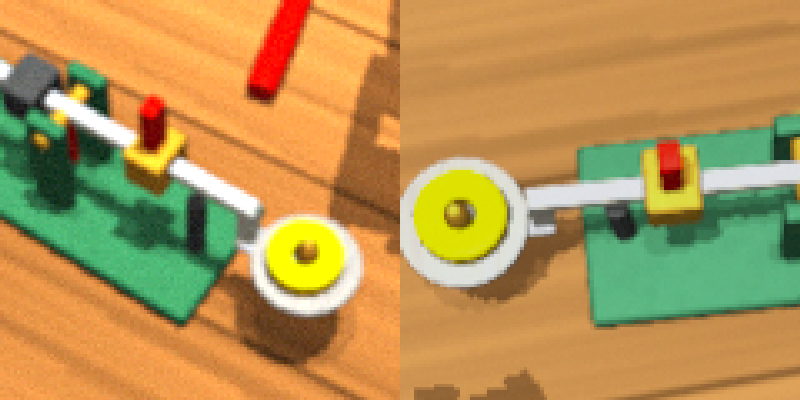

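View pics/s21.png

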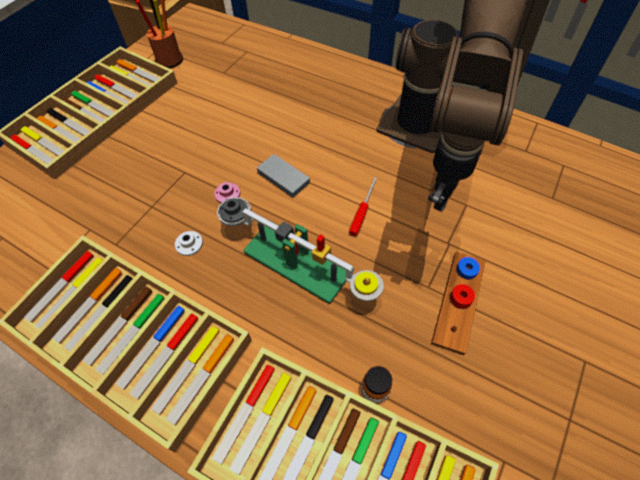

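Request:
send_rows([
  [0, 0, 0, 0],
  [0, 0, 0, 0],
  [0, 0, 0, 0],
  [0, 0, 0, 0],
  [0, 0, 0, 0],
  [0, 0, 0, 0],
  [0, 0, 0, 0],
  [0, 0, 0, 0],
])

```text
time: 41.88
eef_pos: [0.4553, 0.2034, 0.2166]
tcp_rot: [0.732, 0.681, 0.0, -0.0]
contact_force: [0.9, 0.3, 0.6]
opening: -0.002
```

```bash
cat > meas.py <<'E'
from tilt import *
def cross(col,rows):
    """last falling half-crossing bright(pan)->dark below along a column"""
    v=cv2.GaussianBlur(col.reshape(-1,1),(1,3),0).ravel() if False else col
    return v
def edge(g,cols,r0,r1,mode):
    out=[]
    for c in cols:
        v=g[r0:r1,c]; d=np.diff(v)
        i=np.argmin(d) if mode<0 else np.argmax(d)
        lo=max(i-3,0);hi=min(i+4,len(v)-1)
        a,b=v[lo],v[hi]
        h=(v[lo:i+1].max()+v[i+1:hi+1].min())/2 if mode<0 else (v[lo:i+1].min()+v[i+1:hi+1].max())/2
        for k in range(lo,hi):
            if (v[k]-h)*(v[k+1]-h)<=0 and v[k]!=v[k+1]:
                out.append(r0+k+(v[k]-h)/(v[k]-v[k+1])); break
        else: out.append(np.nan)
    return np.array(out)
# features: name, camera, cols, rows, sign
F=[('wpan_bot','scene',range(358,373),292,309,-1),
   ('bar_top','scene',range(333,348),250,276,+1),
   ('fbar_top','scene',range(254,276),208,234,+1),
   ('fpan_bot','scene',range(228,242),218,236,-1)]
def feats(g,cam):
    return {n:edge(g,c,a,b,m) for n,cm,c,a,b,m in F if cm==cam}
def load(f): return cv2.imread('pics/'+f+'.png')[:,:,0].astype(float)   # blue channel: wood dark, metal bright
E
python3 - <<'E'
from meas import *
N=6
acc=[]
for i in range(N):
    im=imaging.read_camera('scene'); cv2.imwrite(f'pics/m22_{i}.png',im[:,:,::-1]); acc.append(im[:,:,2].astype(float))
g=np.mean(acc,0); np.save('m22.npy',g)
R={k:feats(load(f),'scene') for k,f in(('+a','scene0'),('+b','s18'),('-','s13'))}; R['now']=feats(g,'scene')
for n in R['+a']:
    for k in R: print(n,k,R[k][n].round(1).tolist())
print(monitor.get_state()['time'])
E
```

```text
wpan_bot +a [295.9, 296.4, 297.0, 297.3, 297.6, 297.9, 298.0, 298.2, 298.2, 298.2, 298.2, 298.2, 298.1, 297.9, 297.8]
wpan_bot +b [296.0, 296.5, 296.9, 297.3, 297.6, 297.9, 298.1, 298.2, 298.2, 298.3, 298.2, 298.2, 298.0, 298.0, 297.9]
wpan_bot - [300.9, 301.4, 293.0, 293.2, 302.2, 302.4, 302.5, 302.5, 302.5, 302.5, 302.4, 302.3, 293.3, 292.9, 301.4]
wpan_bot now [297.8, 298.1, 298.4, 298.8, 299.3, 299.5, 299.7, 299.9, 300.1, 300.1, 300.0, 299.9, 299.7, 299.5, 299.3]
bar_top +a [254.2, 254.7, 255.2, 255.6, 256.2, 256.6, 257.2, 257.7, 258.2, 258.6, 259.2, 259.7, 260.2, 260.8, 261.4]
bar_top +b [254.2, 254.7, 255.2, 255.7, 256.1, 256.6, 257.2, 257.6, 258.2, 258.7, 259.1, 259.7, 260.2, 260.7, 261.4]
bar_top - [256.9, 257.4, 258.0, 258.6, 259.3, 259.8, 260.5, 261.1, 261.6, 262.2, 262.6, 263.3, 263.9, 264.5, 264.9]
bar_top now [255.1, 255.6, 256.2, 256.7, 257.3, 257.8, 258.4, 259.0, 259.6, 260.1, 260.6, 261.1, 261.6, 262.2, 262.6]
fbar_top +a [213.5, 214.1, 214.6, 215.1, 215.7, 216.2, 216.7, 217.2, 217.6, 218.1, 218.6, 219.2, 219.6, 220.1, 220.6, 221.1, 221.6, 222.1, 222.6, 223.2, 223.7, 
[... 258 characters left out ...]
6.0, 216.7, 217.4, 218.1, 218.5, 219.1, 219.7, 220.3, 220.7, 221.5, 222.1, 222.6]
fbar_top now [212.4, 212.8, 213.5, 214.1, 214.6, 215.2, 215.7, 216.1, 216.6, 217.2, 217.7, 218.3, 218.7, 219.5, 220.1, 220.5, 221.0, 221.6, 222.1, 222.6, 223.1, 223.6]
fpan_bot +a [223.4, 223.5, 223.4, 223.2, 227.0, 223.4, 223.5, 223.7, 221.6, 223.1, 222.6, 222.2, 221.7, 221.5]
fpan_bot +b [223.4, 223.6, 223.6, 223.4, 223.4, 223.6, 223.6, 223.5, 223.5, 223.1, 222.2, 222.2, 221.7, 219.6]
fpan_bot - [218.1, 218.2, 218.3, 218.2, 218.2, 218.2, 220.8, 220.5, 220.0, 219.9, 219.5, 219.2, 218.9, 218.8]
fpan_bot now [221.4, 221.5, 221.5, 221.4, 221.6, 221.5, 221.6, 221.4, 221.2, 220.7, 220.5, 220.1, 219.5, 219.1]
42.175
```

```bash
cat >> meas.py <<'E'
v=np.array([.9975,-.0702,0])
def model(cols,th,side):
    r=np.linspace(.02,.16,300)*side
    q=proj('scene',np.array([pt(x,.006,th)-v*.006 for x in r])); o=np.argsort(q[:,0])
    return np.interp(list(cols),q[o,0],q[o,1])
def theta(g):
    P=[feats(load(f),'scene') for f in('scene0','s18')]; M=feats(load('s13'),'scene'); N=feats(g,'scene'); ths=np.linspace(-.07,.07,15); res={}
    for n,cols,side in(('bar_top',range(333,348),1),('fbar_top',range(254,276),-1)):
        p=(P[0][n]+P[1][n])/2; f=(p-N[n])/(p-M[n])
        m=np.array([model(cols,t,side) for t in ths]); fm=(m[-1]-m)/(m[-1]-m[0])
        th=np.array([np.interp(-a,-fm[:,i],ths) for i,a in enumerate(f)]); res[n]=(np.median(th).round(4),th.std().round(4),np.round(m[-1]-p,1).mean(),np.round(m[0]-M[n],1).mean())
    for n in('wpan_bot','fpan_bot'):
        p=np.median([P[0][n],P[1][n]],0); f=np.nanmedian((p-N[n])/(p-M[n])); res[n]=round(.07-.14*f,4)
    return res
E
python3 -c "
from meas import *
print(theta(np.load('m22.npy')))"
```

```text
{'bar_top': (np.float64(0.0173), np.float64(0.0029), np.float64(0.26666666666666666), np.float64(0.8666666666666667)), 'fbar_top': (np.float64(0.0221), np.float64(0.0052), np.float64(-0.20909090909090902), np.float64(-0.5818181818181819)), 'wpan_bot': np.float64(0.0178), 'fpan_bot': np.float64(-0.0141)}
```

```bash
cat >> meas.py <<'E'
def mpan(cols,th,side):
    a=np.linspace(0,2*np.pi,720); R=.037 if side>0 else .040; h=-.032 if side>0 else -.03
    q=[]
    for x in a:
        q.append(pt(side*.19+R*np.cos(x),h,th)+v*R*np.sin(x))
    q=proj('scene',np.array(q)); c=q.mean(0); q=q[q[:,1]>c[1]]; o=np.argsort(q[:,0]); return np.interp(list(cols),q[o,0],q[o,1])
def theta2(g):
    P=[feats(load(f),'scene') for f in('scene0','s18')]; N=feats(g,'scene'); ths=np.linspace(-.08,.08,17); res={}
    for n,cols,fn,side in(('bar_top',range(333,348),model,1),('fbar_top',range(254,276),model,-1),('wpan_bot',range(358,373),mpan,1),('fpan_bot',range(228,242),mpan,-1)):
        p=(P[0][n]+P[1][n])/2; d=N[n]-p
        m0=fn(cols,.07,side); m=np.array([fn(cols,t,side)-m0 for t in ths]).T
        th=[]
        for i,a in enumerate(d):
            o=np.argsort(m[i]); th.append(np.interp(a,m[i][o],ths[o]))
        res[n]=(round(float(np.median(th)),4),round(float(np.std(th)),4),round(float(np.median(m0-p)),2))
    return res
E
python3 -c "
from meas import *
print(theta2(np.load('m22.npy'))); print(theta2(load('s13')))"
```

```text
{'bar_top': (0.0256, 0.0035, 0.27), 'fbar_top': (0.0271, 0.0057, -0.23), 'wpan_bot': (0.026, 0.0038, 0.71), 'fpan_bot': (0.0273, 0.0113, 2.67)}
{'bar_top': (-0.0478, 0.0037, 0.27), 'fbar_top': (-0.0519, 0.007, -0.23), 'wpan_bot': (-0.0529, 0.0594, 0.71), 'fpan_bot': (0.0054, 0.0355, 2.67)}
```

All four edge measurements, referenced to the + stop, give a tilt of about +0.026 rad (some 15 g short). But s13 reads about -0.05, so that picture may not have been at the - stop. While I push, the beam will rest on its - stop, so I'll photograph that as the second reference. Pushing about 6 mm further.

Request:
send_rows([
  [0.1, -0.2, 0, 0],
  [0.25, -0.4, 0, 0],
  [0.4, -0.6, 0, 0],
  [0.492, -0.765, 0, 0],
  [0.492, -0.765, 0, 0],
  [0.492, -0.765, -0.1, 0],
  [0.492, -0.765, -0.2, 0],
  [0.492, -0.765, -0.25, 0],
  [0.492, -0.765, -0.25, 0],
  [0.492, -0.765, -0.25, 0],
])

```text
time: 43.42
eef_pos: [0.6037, -0.026, 0.1431]
tcp_rot: [0.732, 0.682, 0.001, 0.001]
contact_force: [0.3, 1.0, 0.2]
opening: 0.001
```

Request:
send_rows([
  [0.001, 0.02, -0.004, 0],
  [0.002, 0.04, -0.004, 0],
  [0.003, 0.048, -0.004, 0],
  [0.004, 0.055, -0.004, 0],
  [0.005, 0.062, -0.004, 0],
  [0.005, 0.069, -0.004, 0],
  [0.006, 0.076, -0.004, 0],
  [0.006, 0.082, -0.004, 0],
  [0.006, 0.086, -0.004, 0],
  [0.006, 0.086, -0.004, 0],
])

```text
time: 44.68
eef_pos: [0.6045, -0.0004, 0.1403]
tcp_rot: [0.732, 0.681, -0.0, -0.0]
contact_force: [0.7, -4.5, -1.5]
opening: -0.0
```

```bash
cat > take.py <<'E'
from meas import *
def take(name,N):
    acc=[]
    for i in range(N):
        im=imaging.read_camera('scene'); acc.append(im.astype(float))
    m=np.mean(acc,0); cv2.imwrite(f'pics/{name}.png',m[:,:,::-1].round().astype(np.uint8)); np.save(name+'.npy',m[:,:,2]); return m[:,:,2]
E
python3 - <<'E'
from take import *
g=take('m23',2); print(theta2(g)); st=monitor.get_state(); print(st['eef_pos'],st['contact_force'],st['time'])
im=cv2.imread('pics/m23.png'); cv2.imwrite('pics/c23.png',cv2.resize(im[195:315,220:400],(720,480),interpolation=2))
E
```

```text
{'bar_top': (0.0059, 0.0036, 0.27), 'fbar_top': (0.0092, 0.0052, -0.23), 'wpan_bot': (0.0074, 0.0031, 0.71), 'fpan_bot': (0.0074, 0.0116, 2.67)}
[ 6.04528339e-01 -3.82033569e-04  1.40344620e-01] [ 0.1594406  -3.31689599 -3.69692912] 44.775
```

View pics/c23.png

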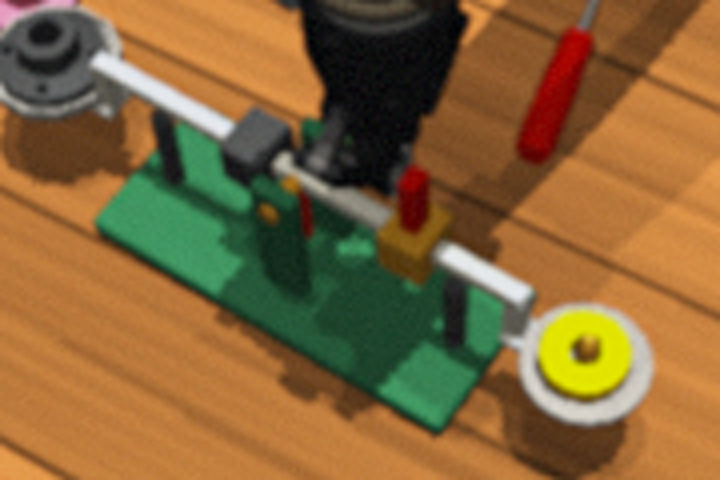

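Request:
send_rows([
  [-0.002, -0.03, 0.01, 0],
  [-0.01, -0.06, 0.1, 0],
  [-0.1, -0.06, 0.25, 0],
  [-0.3, 0.1, 0.25, 0],
  [-0.5, 0.3, 0.25, 0],
  [-0.5, 0.5, 0.25, 0],
  [-0.5, 0.68, 0.25, 0],
  [-0.5, 0.68, 0.25, 0],
  [-0.5, 0.68, 0.25, 0],
  [-0.5, 0.68, 0.25, 0],
  [-0.5, 0.68, 0.25, 0],
  [-0.5, 0.68, 0.25, 0],
  [-0.5, 0.68, 0.25, 0],
  [-0.5, 0.68, 0.25, 0],
  [-0.5, 0.68, 0.25, 0],
  [-0.5, 0.68, 0.25, 0],
  [-0.5, 0.68, 0.25, 0],
  [-0.5, 0.68, 0.25, 0],
])

```text
time: 47.02
eef_pos: [0.4547, 0.2036, 0.2154]
tcp_rot: [0.732, 0.681, -0.0, 0.0]
contact_force: [-0.0, -0.1, -0.2]
opening: 0.001
```

```bash
python3 - <<'E'
from take import *
g=take('m24',3); print(theta2(g)); t=snap('top','t24')[:,:,::-1]; st=monitor.get_state(); print(st['eef_pos'],st['contact_force'],st['time'])
s=[cv2.imread(f'pics/{f}.png') for f in('s18','s21','m24')]; tt=[cv2.imread(f'pics/{f}.png') for f in('t18','t21','t24')]
# red post blob
for a,b in zip(s,tt):
    ks=pk(a,(0,170,60),(6,255,255),(290,220,345,262)); kt=pk(b,(0,170,60),(6,255,255),(265,190,335,235))
    kk=pk(a,(0,170,150),(6,255,255),(290,220,345,262)); kb=pk(b,(0,170,150),(6,255,255),(265,190,335,235))
    ms=lambda k:(lambda m:np.array([m['m10']/m['m00'],m['m01']/m['m00']]))(cv2.moments(k))
    print(ms(ks).round(1),ms(kt).round(1),tri(ms(ks),ms(kt)))
E
```

```text
{'bar_top': (0.0071, 0.0026, 0.27), 'fbar_top': (0.0126, 0.0067, -0.23), 'wpan_bot': (0.0083, 0.0018, 0.71), 'fpan_bot': (0.0089, 0.0105, 2.67)}
[0.45468114 0.20362695 0.21542419] [ 0.27567039 -0.60639462  0.07346141] 47.225
[308.6 235.1] [315.1 213.8] (array([ 0.6043, -0.0197,  0.1549]), np.float64(0.0002))
[320.3 241.9] [297.5 216.1] (array([0.6061, 0.0103, 0.153 ]), np.float64(0.0001))
[322.9 243.1] [293.5 216.4] (array([0.6064, 0.017 , 0.1539]), np.float64(0.0003))
```

```bash
cat >> meas.py <<'E'
def base_dir(img):
    hsv=cv2.cvtColor(img,cv2.COLOR_BGR2HSV)
    # near long edge: green -> wood; use red channel minus green
    d=img[:,:,2].astype(float)-img[:,:,1].astype(float); pts=[]
    for c in range(262,322):
        r=252+(c-243)*(304-252)/(331-243); a=int(r)-7
        e=edge(d,[c],a,a+15,+1)[0]
        if np.isfinite(e): pts.append((c,e))
    pts=np.array(pts); l=np.polyfit(pts[:,0],pts[:,1],1)
    for _ in range(3):
        k=abs(np.polyval(l,pts[:,0])-pts[:,1])<.4; l=np.polyfit(pts[k,0],pts[k,1],1)
    cc=np.array([262,321.]); P=onz('scene',np.c_[cc,np.polyval(l,cc)],.016); u=P[1]-P[0]; return u/np.linalg.norm(u),k.sum(),P
def abstilt(g,u):
    N=feats(g,'scene'); px=np.r_[np.c_[list(range(254,276)),N['fbar_top']],np.c_[list(range(333,348)),N['bar_top']]]
    o,d=ray('scene',px); n=np.linalg.svd(d)[2][-1]   # plane normal through camera and line
    # direction w = u cos + z sin with n.w=0
    return np.arctan2(-(n@u),n[2])
E
python3 - <<'E'
from meas import *
for f in('scene0','s18','s13','s21','m24'):
    u_,k,P=base_dir(cv2.imread(f'pics/{f}.png')); print(f,u_.round(4),k, 'tilt',abstilt(load(f),u_).round(4))
E
```

```text
scene0 [0.0637 0.998  0.    ] 60 tilt 0.0679
s18 [ 0.0638  0.998  -0.    ] 60 tilt 0.0682
s13 [0.0637 0.998  0.    ] 60 tilt -0.0527
s21 [0.0639 0.998  0.    ] 60 tilt 0.0245
m24 [ 0.0636  0.998  -0.    ] 60 tilt 0.0065
```

Absolute tilt from the bar edge against the base edge reads 0.068 at the + stop (true 0.07) and about 0.007 now, which agrees with the other estimate of about +0.008. Roughly 2.7 mm more is needed.

Request:
send_rows([
  [0.1, -0.2, 0, 0],
  [0.25, -0.4, 0, 0],
  [0.4, -0.6, 0, 0],
  [0.497, -0.747, 0, 0],
  [0.497, -0.747, 0, 0],
  [0.497, -0.747, -0.1, 0],
  [0.497, -0.747, -0.2, 0],
  [0.497, -0.747, -0.25, 0],
  [0.497, -0.747, -0.25, 0],
  [0.497, -0.747, -0.25, 0],
])

```text
time: 48.48
eef_pos: [0.6046, -0.0203, 0.1419]
tcp_rot: [0.732, 0.682, 0.001, 0.001]
contact_force: [0.3, 0.2, 0.3]
opening: -0.0
```

Request:
send_rows([
  [0.001, 0.025, 0, 0],
  [0.002, 0.045, 0, 0],
  [0.003, 0.055, 0, 0],
  [0.003, 0.06, 0, 0],
  [0.003, 0.065, 0, 0],
  [0.004, 0.07, 0, 0],
  [0.004, 0.073, 0, 0],
  [0.004, 0.076, 0, 0],
  [0.004, 0.076, 0, 0],
  [0.004, 0.076, 0, 0],
])

```text
time: 49.72
eef_pos: [0.6048, 0.0022, 0.1402]
tcp_rot: [0.732, 0.681, -0.0, -0.0]
contact_force: [0.3, -4.0, -3.3]
opening: -0.004
```

Request:
send_rows([
  [-0.002, -0.03, 0.01, 0],
  [-0.01, -0.06, 0.1, 0],
  [-0.1, -0.06, 0.25, 0],
  [-0.3, 0.1, 0.25, 0],
  [-0.5, 0.3, 0.25, 0],
  [-0.5, 0.5, 0.25, 0],
  [-0.5, 0.68, 0.25, 0],
  [-0.5, 0.68, 0.25, 0],
  [-0.5, 0.68, 0.25, 0],
  [-0.5, 0.68, 0.25, 0],
  [-0.5, 0.68, 0.25, 0],
  [-0.5, 0.68, 0.25, 0],
  [-0.5, 0.68, 0.25, 0],
  [-0.5, 0.68, 0.25, 0],
  [-0.5, 0.68, 0.25, 0],
  [-0.5, 0.68, 0.25, 0],
  [-0.5, 0.68, 0.25, 0],
  [-0.5, 0.68, 0.25, 0],
])

```text
time: 51.98
eef_pos: [0.455, 0.2064, 0.2154]
tcp_rot: [0.732, 0.681, 0.0, -0.0]
contact_force: [-0.3, 0.0, 0.4]
opening: 0.002
```

```bash
python3 - <<'E'
from take import *
g=take('m25',4); print(theta2(g)); t=snap('top','t25')[:,:,::-1]; st=monitor.get_state(); print(st['eef_pos'],st['time'])
u_,k,P=base_dir(cv2.imread('pics/m25.png')); print(u_,abstilt(g,u_))
E
```

```text
{'bar_top': (0.0036, 0.0037, 0.27), 'fbar_top': (0.0076, 0.0059, -0.23), 'wpan_bot': (0.0048, 0.0027, 0.71), 'fpan_bot': (0.0044, 0.0219, 2.67)}
[0.45498283 0.20633507 0.21541418] 52.225
[ 6.33783812e-02  9.97989569e-01 -6.44622671e-16] -3.1396099005011457
```

Tilt is now about +0.0043. One more small nudge of about 1.5 mm.

Request:
send_rows([
  [0.1, -0.2, 0, 0],
  [0.25, -0.4, 0, 0],
  [0.4, -0.6, 0, 0],
  [0.497, -0.747, 0, 0],
  [0.497, -0.747, 0, 0],
  [0.497, -0.747, -0.1, 0],
  [0.497, -0.747, -0.2, 0],
  [0.497, -0.747, -0.25, 0],
  [0.497, -0.747, -0.25, 0],
  [0.497, -0.747, -0.25, 0],
])

```text
time: 53.48
eef_pos: [0.6049, -0.0176, 0.142]
tcp_rot: [0.732, 0.682, 0.001, 0.001]
contact_force: [0.9, 0.3, -0.9]
opening: 0.002
```

Request:
send_rows([
  [0.001, 0.025, 0, 0],
  [0.002, 0.045, 0, 0],
  [0.003, 0.053, 0, 0],
  [0.003, 0.058, 0, 0],
  [0.003, 0.063, 0, 0],
  [0.004, 0.067, 0, 0],
  [0.004, 0.07, 0, 0],
  [0.004, 0.0725, 0, 0],
  [0.004, 0.0725, 0, 0],
  [0.004, 0.0725, 0, 0],
])

```text
time: 54.72
eef_pos: [0.6052, 0.0037, 0.1402]
tcp_rot: [0.732, 0.681, -0.0, 0.0]
contact_force: [0.4, -3.1, -1.9]
opening: 0.002
```

Request:
send_rows([
  [-0.002, -0.03, 0.01, 0],
  [-0.01, -0.06, 0.1, 0],
  [-0.1, -0.06, 0.25, 0],
  [-0.3, 0.1, 0.25, 0],
  [-0.5, 0.3, 0.25, 0],
  [-0.5, 0.5, 0.25, 0],
  [-0.5, 0.68, 0.25, 0],
  [-0.5, 0.68, 0.25, 0],
  [-0.5, 0.68, 0.25, 0],
  [-0.5, 0.68, 0.25, 0],
  [-0.5, 0.68, 0.25, 0],
  [-0.5, 0.68, 0.25, 0],
  [-0.5, 0.68, 0.25, 0],
  [-0.5, 0.68, 0.25, 0],
  [-0.5, 0.68, 0.25, 0],
  [-0.5, 0.68, 0.25, 0],
  [-0.5, 0.68, 0.25, 0],
  [-0.5, 0.68, 0.25, 0],
])

```text
time: 56.98
eef_pos: [0.4553, 0.208, 0.2154]
tcp_rot: [0.732, 0.681, 0.0, -0.0]
contact_force: [1.9, 0.4, -1.1]
opening: 0.002
```

```bash
python3 - <<'E'
from take import *
g=take('m26',5); print(theta2(g)); t=snap('top','t26')[:,:,::-1]; st=monitor.get_state(); print(st['eef_pos'],st['time'])
u_=np.array([.0637,.998,0])
for f in('scene0','s18','m24','m25','m26'):
    g=load(f); print(f,np.arctan(np.tan(abstilt(g,u_))))
im=cv2.imread('pics/m26.png'); cv2.imwrite('pics/c26.png',cv2.resize(im[195:315,220:400],(720,480),interpolation=2))
E
```

```text
{'bar_top': (-0.0012, 0.0035, 0.27), 'fbar_top': (0.0009, 0.0063, -0.23), 'wpan_bot': (0.0005, 0.0032, 0.71), 'fpan_bot': (-0.0014, 0.023, 2.67)}
[0.45528935 0.20798155 0.21546732] 57.275
scene0 0.06780684726030659
s18 0.06809908339251576
m24 0.006637817652470773
m25 0.0026531112307416455
m26 -0.0019366697350215016
```

View pics/c26.png

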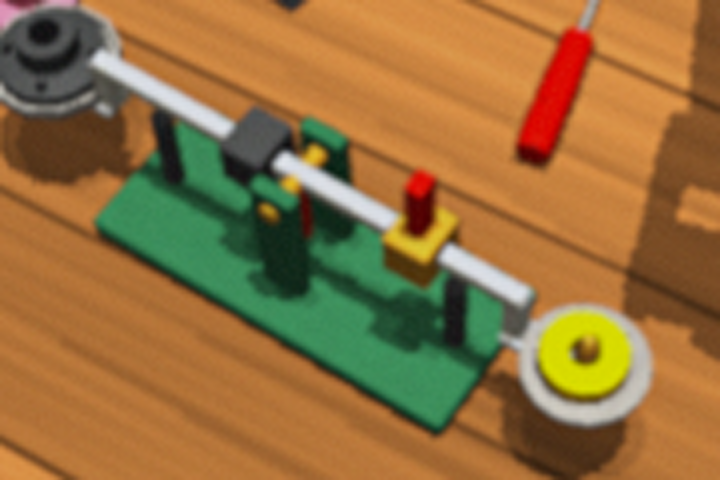

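View pics/t26.png

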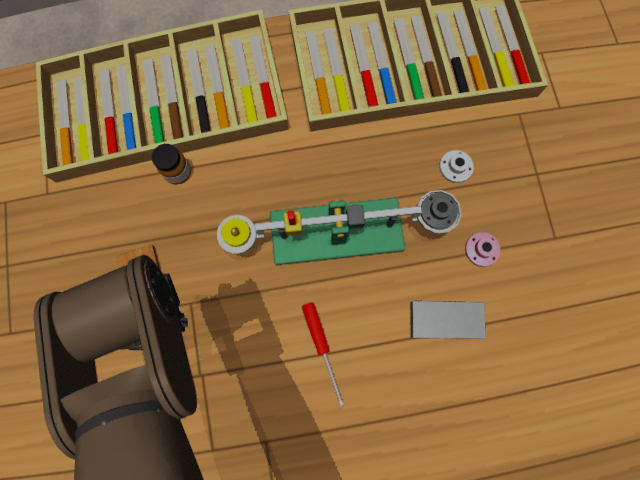

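The beam is level: the edges read between -0.0014 and +0.0009, and the absolute reading corrected by +0.002 is about 0. Yellow is seated, blue and red are in the rack, and the bystanders are untouched. Signing off.

```bash
python3 -c "
from plant import workorder
print(workorder.sign_off())"
```

```text
the job is handed in; nothing more can be done
None
```

The flange is weighed and the job is handed in at about 57 s. The yellow 200 g ring is on the peg and the rider sits near 0.05 m. The beam hangs level, with the arm clear of everything. That puts the flange at roughly 290 g.

**What I did**
- I seated the blue 300 g ring first; it was too heavy, so I put it back on its rack peg.
- I then seated the yellow 200 g ring and pushed the rider outward in four soft nudges of its post with the shut fingertips.

**Last checks**
- Four edge measurements put the tilt between -0.0014 and +0.0009 rad. A separate bar-against-base reading gave -0.002, or about 0 after its +0.002 offset at the + stop.
- The flange is on its pan, and the stone, screwdriver, jar and look-alike flanges are where they were. The arm hid most of the rack in the last top picture. Red and blue were in place in the earlier scene picture at 41 s.

**What failed or disagreed**
- The first grasp of the blue ring closed above it, because the fingertips sit about 15 mm higher than the stated tool reach suggests. Nothing was moved.
- I first read the beam as resting on its - stop with the 300 g ring. Later measurements showed about -0.05 rad, which still meant too heavy, so the choice of the 200 g ring stands.
- Setting the blue ring back pressed on the rack with about 9 N. The yellow ring rubbed the peg with about 3 N sideways before I re-centred it.

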